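# Weigh the stray cheese block and set it out between the jar and the tin

### The arm

A 6-joint arm with a two-finger parallel gripper is mounted at the origin on the work surface. World frame = base frame: x ahead of the robot, y to its left, z up, the work surface at z = 0. Lengths are in m, angles in degrees, forces in N, time in s.
With the tool pointing down it reaches from about 0.4 to 0.825 m from the base axis. Payload 7 kg.
Tool frame: the origin (TCP) lies at the centre of the arm's flange, where the gripper is bolted on; the fingertips stand 178 mm ahead of it and the grasp point (between the pads) lies 159 mm ahead of it; x points along the fingers, y is the direction in which the jaws open and shut, and the axes are right-handed (so a half turn about x gives the same grasp; the last joint's range is limited). The gripper opens to 88 mm and grips with 3 to 60 N. Pads are 19 mm wide; open, the fingers measure 130 mm over their backs; the gripper's body (78 mm by 193 mm) begins 47 mm behind the grasp point.
Start: joints at [81.308, 20.546, 0.682, 0, -70.136, -16.507], TCP at [0.287, 0.611, 0.405] pointing down, gripper open.
Joint ranges: [-176.03, 176.03], [-82.01, 121.73], [-58.28, 71.71], [-173.87, 95.51], [-174.79, -0.11], [-173.66, 173.66]. Speed limits (degrees/s): [136.94, 136.94, 172.46, 180, 180, 180].

### API

Orientations are given as [roll, pitch, yaw] about the fixed x, y, z axes, in that order (R = Rz(yaw) Ry(pitch) Rx(roll)).
In Python, from plant import ctrl gives the robot as it stands. The module is installed in compiled form; this text tells all that it offers.
- The arm moves only by the shell command python3 -m inch 'ROWS'. ROWS is JSON, one flat list of numbers, 7 for each row, row after row: the shift along the tool's x, y, z in m, then the turn, a rotation vector about the tool's x, y, z in degrees, then the finger opening in m, from 0 to 0.0876. In form: [dx, dy, dz, rx, ry, rz, hand, dx, dy, dz, rx, ry, rz, hand, ...]. A call has 1 to 20 rows; each row shifts and turns the pose as measured when the row begins, along the tool's axes as they then stand; what a row does not reach is not made up. A row lasts 1/8 s, in which the tool goes at most 62.5 mm and 10.7 degrees, less where a joint would pass 70% of its speed; a pose out of reach is approached as far as the arm can. A call with a gripper value outside its range is refused whole. The fingers move at their own pace and stop on an object; the grip force is fixed at half the most. Time passes only in rows, so rows that do not move let the fingers close. It gives the time, the measured TCP pose, the force and the opening at its end, in the units of the state.
- ctrl.get_obs(): the state, without advancing time (a new reading comes with each control period).
- ctrl.snapshot(name): name is "scene" or "top" or "wrist"; returns a dict with "color" (384x512x3 uint8, red, green, blue), "depth" (384x512 float32, m along the optical axis (not along the pixel's ray), 0 where there is no reading), "K" (3x3 intrinsics, pixels), "k1" (the pictures are not rectified: a ray, as slopes to the right and down, at radius r is drawn at 1 + k1 r^2 times it, then the intrinsics apply), "position" and "attitude" of the camera in the world; the wrist camera has in their place "hand_eye" (4x4, takes a point from camera to tool coordinates, whose origin is the TCP and whose axes are the tool frame's). Camera axes: x right, y up, looking along -z (the intrinsics and any distortion apply to the point x, -y, -z); pixel columns grow to the right and rows downward; lengths in m; the calibration is good to about 2 mm. A picture is of the moment at which its call begins: read the wrist's pose just before it.
- ctrl.close_job(): hands the job in, once; it reports no verdict.
The state is a dict: "clock": time; "joint_pos": joint angles; "qvel": joint speeds; "tau": joint torques, N m; "tool_pos": TCP position; "orientation": TCP orientation; "force": force on the tool from outside, world axes, zero at the start; "moment": the same for the moment, N m; "opening": finger opening in m.
Only numpy, scipy, OpenCV 4.12 (cv2) and the standard library are available. Lean on these libraries where they do the work, as an engineer would, in place of code of your own. Each camera call takes 0.05 s, during which the arm holds its last target.

### The job

The wooden case is for round cheeses only: open its lid, take out the one rectangular block packed by mistake, and set it gently on the plate of the scale and let go so that it is weighed. Then take it again by its long sides and set it gently on the display board, upright, exactly midway between the jar and the tin with its length in line with them, and shut the lid of the case fully. Leave the two rounds in the case, and do not shift the jar, the tin or the other things on the counter.

Things in the scene. Friction and masses are not known exactly. Their poses are not given: they have to be found in the camera images.
- case: Plywood case fixed to the counter, 160 (x) x 158 (y) x 55 mm high without lid, walls, floor and dividers 5 mm. Origin: centre of its underside; x points to the hinge side, z up. Two full-height dividers along x make three lanes side by side in y, each 150 mm long and 46 mm wide, centred at y = -51, 0, +51 mm. Each lane holds one piece of cheese: which lane holds which varies.
- lid (a joint): Hinge angle of the wooden lid (160 x 158 x 8 mm, lying on the case's rim) in rad: 0 shut, up to 1.75 open (a little past upright). It may start slightly ajar. The stiff hinge stays where it is left; about 2 N at the tab moves it.
- lid_tab (a point): Middle of the lid's finger tab, which sticks out 28 mm from the middle of the lid's front edge, in the plane of the lid: 14 mm wide along the case's y and 10 mm thick. This point moves with the lid, 177 mm from the hinge axis; shut, it is 60 mm above the counter and 17 mm out from the case's front. Pinched across its 14 mm width it turns freely between the fingers as the lid swings.
- lid_hinge (a point): Point on the hinge axis, which runs along the case's y on the far upper rim, 55 mm above the counter. The tab point lies 5 mm off the plane through the axis, on the upper side of the shut lid.
- block: The wrongly packed rectangular block of pale cheese, 60 (x) x 36 (y) x 45 mm (z), about 110 g. Origin: centre of its underside. It starts in one of the lanes on the 5 mm floor, its length along the lane and at least 35 mm free beyond each end, but so close to the lane's sides that it can be gripped there only by its two end faces (60 mm apart).
- round_a: Round pale cheese that belongs in the case, 40 mm diameter, 38 mm high; origin: centre of its underside.
- round_b: The same as round_a, in another lane.
- scale: Counter scale, fixed; 140 x 140 mm, with a low console 60 mm long and 22 mm high on its -x side. Origin: centre of the underside of the square part.
- scale_plate (a point): Centre of the scale's steel plate, on its upper face, 50 mm above the counter; the plate is 136 x 136 mm, flat, does not move.
- board: Dark wooden display board, fixed, 130 (x) x 250 (y) x 16 mm thick; origin: centre of its underside. Jar and tin stand on its y axis, 73 mm to either side of its middle.
- gap (a point): Point on the board's upper face, 16 mm above the counter, midway between jar and tin. The free gap there is 82 mm wide, so the block (60 mm along the line) has 11 mm at each end: too little for fingers.
- jar: Low amber glass jar with a metal cap, 64 mm diameter, 66 mm high, loose; origin: centre of its underside. It may stand at either end of the board.
- tin: Plain metal tin, 64 mm diameter, 62 mm high, loose; origin: centre of its underside. It stands at the other end.
- mill: Bystander: dark wooden pepper mill, 50 mm diameter, 124 mm high, standing beyond the scale.
- bowl: Bystander: white bowl, 90 mm diameter, 40 mm high, beyond the scale and the board.
Things that resemble listed ones, but are neither listed nor needed, are in the scene too. There is more than one size of the tin; the one meant has the size given above.

How it is judged:
By the outcome, as a careful person would: the job done as asked, in the order asked, and still so for the second after the job is handed in, with the robot touching nothing.
It also fails if it takes over 72 s, if anything falls off the work surface, if the arm or the gripper's body presses on something with over 40 N, if the wrist force passes 120 N, or if a joint passes its speed limit or range.

## Working session

There is one attempt and no reset: what is moved stays moved. The work goes in short steps, Python scripts to look and compute and a shell command to move; the robot and the scene stay as the last step left them, time stands still between calls to the robot, and variables do not carry over. Pictures are saved under pics/ and viewed, and the job is handed in when it is done.

```bash
ls; mkdir -p pics
cat > h.py <<'E'
import numpy as np, cv2
from plant import ctrl
from scipy.spatial.transform import Rotation as R
def rot(rpy): return R.from_euler('xyz',rpy,degrees=True).as_matrix()
def snap(n,fn=None):
    o=ctrl.get_obs(); s=ctrl.snapshot(n)
    if 'hand_eye' in s:
        T=np.eye(4);T[:3,:3]=rot(o['orientation']);T[:3,3]=o['tool_pos'];s['T']=T@np.array(s['hand_eye'])
    else:
        T=np.eye(4);a=np.array(s['attitude']);T[:3,:3]=a if a.shape==(3,3) else rot(a);T[:3,3]=s['position'];s['T']=T
    if fn: cv2.imwrite('pics/'+fn,s['color'][:,:,::-1])
    return s
def slopes(s,uv):
    K=np.array(s['K'],float); k=float(s['k1'])
    return cv2.undistortPoints(np.array(uv,float).reshape(-1,1,2),K,np.array([k,0,0,0.])).reshape(-1,2)
def rays(s,uv):
    p=slopes(s,uv); d=np.c_[p[:,0],-p[:,1],-np.ones(len(p))]@s['T'][:3,:3].T
    return s['T'][:3,3],d
def onz(s,uv,z):
    c,d=rays(s,uv); return c+d*((z-c[2])/d[:,2])[:,None]
def pts(s,uv):
    uv=np.array(uv).reshape(-1,2); c,d=rays(s,uv); z=s['depth'][uv[:,1].astype(int),uv[:,0].astype(int)]
    return c+d*z[:,None]
def cloud(s):
    v,u=np.mgrid[0:384,0:512]; uv=np.c_[u.ravel(),v.ravel()]
    P=pts(s,uv); P[s['depth'].ravel()==0]=np.nan
    return P.reshape(384,512,3)
E
python3 - <<'E'
from h import *
o=ctrl.get_obs();print(o)
for n in ('scene','top','wrist'):
    s=snap(n,n+'0.png');print(n,s['K'],s['k1'],s.get('position'),s.get('attitude'),s['T'].round(3))
E
```

```text
pics
{'clock': 0.0, 'joint_pos': array([ 8.13077553e+01,  2.05908389e+01,  6.32782582e-01, -2.07972836e-02,
       -7.01340213e+01, -1.65065617e+01]), 'qvel': array([ 0.01385156, -0.02646466,  0.03004008, -0.09597507,  0.06025819,
       -0.01037831]), 'tau': array([ 1.22465586e-03, -5.82714951e+01,  2.93045801e+01,  6.99667364e+00,
        6.97305237e-03, -1.60160885e-04]), 'tool_pos': array([0.28730728, 0.61058333, 0.4037195 ]), 'orientation': array([  94.52067164,   89.90586898, -110.6852178 ]), 'force': array([ 0.28996022, -0.10156778, -0.39030505]), 'moment': array([-0.00876936, -0.01793069, -0.0636677 ]), 'opening': 0.08755214768735713}
scene [[357.8528653    0.         250.1126386 ]
 [  0.         357.8528653  183.82712277]
 [  0.           0.           1.        ]] -0.017986329651895137 [ 1.04807352 -0.3884482   0.71572666] [42.46758418  0.68368653 51.92887135] [[ 0.617 -0.576  0.537  1.048]
 [ 0.787  0.461 -0.409 -0.388]
 [-0.012  0.675  0.738  0.716]
 [ 0.     0.     0.     1.   ]]
top [[477.59516888   0.         254.47094515]
 [  0.         477.59516888 188.63321183]
 [  0.           0.           1.        ]] 0.04365137185544958 [ 0.40284618 -0.00353015  1.41239831] [  7.92582617  -1.06409963 -90.38461114] [[-0.007  0.99  -0.138  0.403]
 [-1.    -0.004  0.019 -0.004]
 [ 0.019  0.138  0.99   1.412]
 [ 0.     0.     0.     1.   ]]
wrist [[318.63824253   0.         260.32969333]
 [  0.         318.63824253 192.50647062]
 [  0.           0.           1.        ]] -0.02954987478693446 None None [[-0.426  0.872  0.241  0.351]
 [-0.905 -0.412 -0.111  0.58 ]
 [ 0.002 -0.265  0.964  0.384]
 [ 0.     0.     0.     1.   ]]
```

View pics/top0.png

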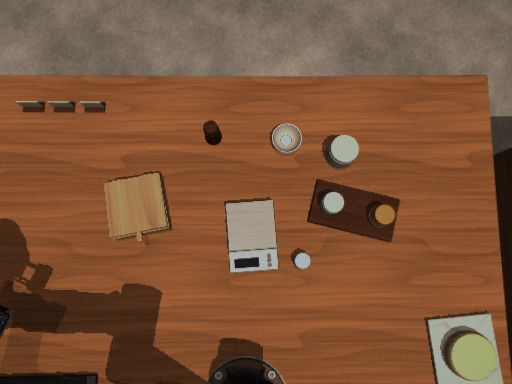

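View pics/scene0.png

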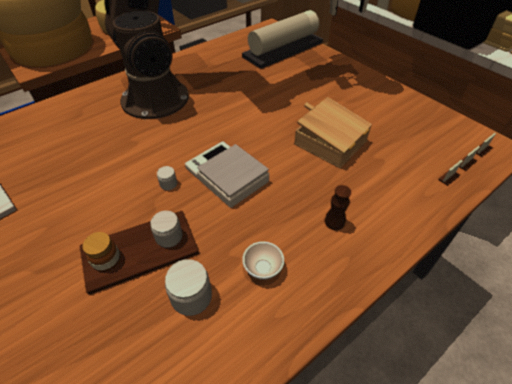

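View pics/wrist0.png

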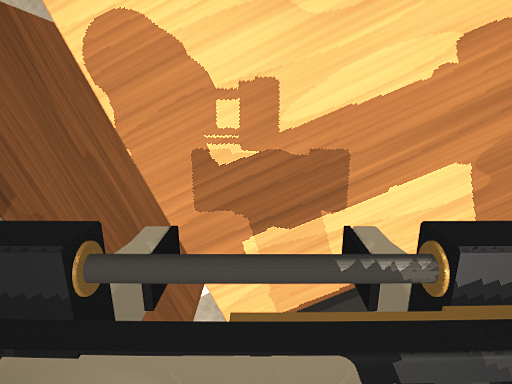

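The top view shows the case at about (138,207) with its tab at (140,237), the scale at (250,235) and the board at (353,210). On the board are the tin (333,202) and the jar (384,214). A big tin (343,150) and a small one (302,260) are look-alikes. Next I measure.

Run:
```python
from h import *
s=snap('top'); P=cloud(s)
def show(n,x0,x1,y0,y1,f=7):
    c=s['color'][y0:y1,x0:x1,::-1]; cv2.imwrite(f'pics/{n}.png',cv2.resize(c,None,fx=f,fy=f,interpolation=cv2.INTER_NEAREST))
show('t_case',95,180,165,245); show('t_board',300,405,135,245,5); show('t_scale',215,285,190,280,6)
for n,uv in dict(table=(200,300),lidc=(138,205),lidfront=(138,228),lidback=(138,180),tab=(139,237),plate=(251,215),plate2=(251,240),tin=(333,202),jar=(384,214),board=(358,208),boardR=(365,225),mill=(211,127),bowl=(286,126)).items():
    print(n,P[uv[1],uv[0]].round(4))
```

```text
table [ 0.2762  0.128  -0.0015]
lidc [0.5438 0.2957 0.0772]
lidfront [0.4792 0.2916 0.0877]
lidback [0.6171 0.3014 0.0605]
tab [0.4543 0.2868 0.094 ]
plate [ 0.5164 -0.0197  0.049 ]
plate2 [ 0.4452 -0.0192  0.0535]
tin [ 0.5497 -0.2507  0.0766]
jar [ 0.5144 -0.3901  0.0865]
board [ 0.5379 -0.3339  0.0204]
boardR [ 0.4881 -0.3527  0.0194]
mill [0.7549 0.0905 0.1235]
bowl [ 0.7846 -0.1261  0.0247]
```

View pics/t_case.png

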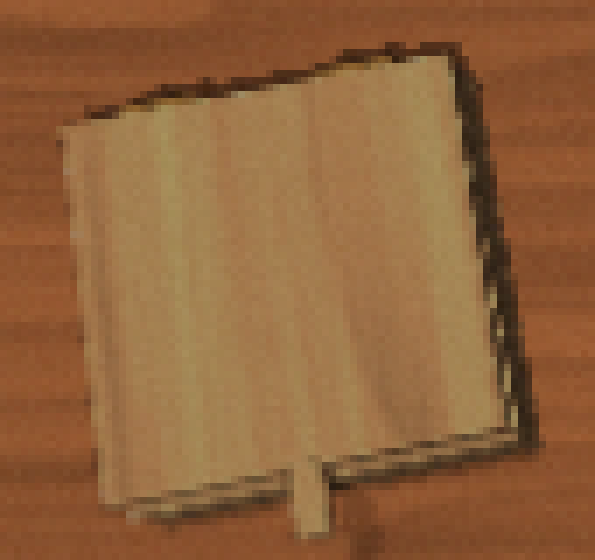

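View pics/t_board.png

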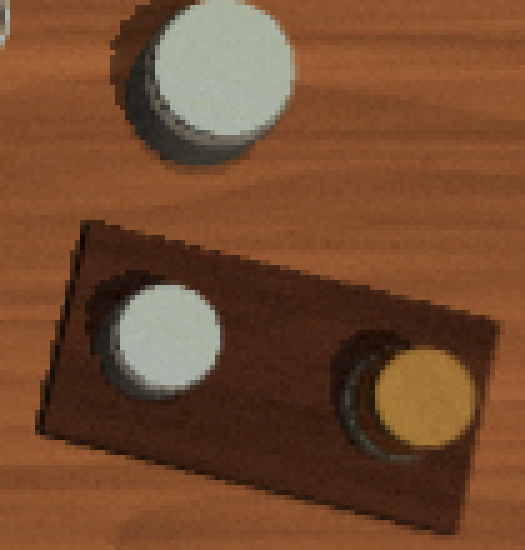

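Run:
```python
from h import *
s=snap('top'); P=cloud(s)
# lid plane/box
def comp(lo,hi,xr,yr):
    with np.errstate(invalid='ignore'):
        m=(P[...,2]>lo)&(P[...,2]<hi)&(P[...,0]>xr[0])&(P[...,0]<xr[1])&(P[...,1]>yr[0])&(P[...,1]<yr[1])
    return m
m=comp(.045,.2,(.4,.68),(.18,.4)); Q=P[m]
A=np.c_[Q[:,:2],np.ones(len(Q))]; co,*_=np.linalg.lstsq(A,Q[:,2],rcond=None); 
r=Q[:,2]-A@co; k=abs(r)<.006; co,*_=np.linalg.lstsq(A[k],Q[k,2],rcond=None)
print('lid plane',co, 'angle',np.arctan(np.hypot(*co[:2])), 'dir',np.degrees(np.arctan2(-co[1],-co[0])))
c=cv2.findContours(m.astype(np.uint8),cv2.RETR_EXTERNAL,cv2.CHAIN_APPROX_NONE)[0]; c=max(c,key=cv2.contourArea)
print('area',cv2.contourArea(c),cv2.minAreaRect(c))
# plate
for n,lo,hi,xr,yr in [('plate',.042,.06,(.36,.6),(-.12,.08)),('board',.008,.028,(.42,.66),(-.48,-.18)),('tin',.06,.09,(.5,.6),(-.3,-.2)),('jar',.07,.1,(.45,.56),(-.43,-.34)),('mill',.1,.2,(.65,.85),(.03,.15)),('bowl',.03,.06,(.68,.85),(-.2,-.05)),('bigtin',.05,.15,(.62,.8),(-.4,-.2)),('small',.03,.09,(.35,.44),(-.2,-.12))]:
    mm=comp(lo,hi,xr,yr); q=P[mm]; print(n,mm.sum(),np.nanmedian(q,0).round(4),q.min(0).round(3),q.max(0).round(3),tuple(np.array(a).round(4) for a in cv2.minAreaRect(q[:,:2].astype(np.float32))))
```

```text
lid plane [-0.15602625 -0.02500937  0.16930583] angle 0.15672204936481485 dir 9.10644945726124
area 3334.0 ((135.21478271484375, 208.55035400390625), (65.92256927490234, 61.17243576049805), 79.99201965332031)
plate 2260 [ 0.4878 -0.0192  0.0507] [ 0.418 -0.09   0.042] [0.56  0.052 0.059] (array([ 0.4893, -0.0184]), array([0.1363, 0.136 ]), np.float64(4.0686))
board 2875 [ 0.5295 -0.3206  0.0167] [ 0.422 -0.478  0.008] [ 0.659 -0.181  0.028] (array([ 0.5411, -0.3291]), array([0.2372, 0.2967]), np.float64(0.3233))
tin 394 [ 0.5495 -0.2485  0.0785] [ 0.52  -0.28   0.061] [ 0.583 -0.219  0.087] (array([ 0.5497, -0.2496]), array([0.0609, 0.0601]), np.float64(66.1164))
jar 335 [ 0.5146 -0.3911  0.0826] [ 0.487 -0.422  0.07 ] [ 0.543 -0.364  0.09 ] (array([ 0.5148, -0.3908]), array([0.0553, 0.0551]), np.float64(45.8324))
mill 140 [0.7569 0.091  0.12  ] [0.741 0.074 0.1  ] [0.777 0.111 0.128] (array([0.7576, 0.0922]), array([0.0368, 0.0351]), np.float64(18.2775))
bowl 211 [ 0.7579 -0.1304  0.038 ] [ 0.701 -0.169  0.03 ] [ 0.791 -0.083  0.047] (array([ 0.7459, -0.1259]), array([0.0876, 0.0858]), np.float64(45.657))
bigtin 745 [ 0.6979 -0.2817  0.0851] [ 0.66  -0.326  0.051] [ 0.742 -0.242  0.094] (array([ 0.7005, -0.284 ]), array([0.0832, 0.0817]), np.float64(88.1316))
small 229 [ 0.3884 -0.163   0.0476] [ 0.366 -0.187  0.03 ] [ 0.411 -0.141  0.054] (array([ 0.3886, -0.1627]), array([0.0451, 0.0459]), np.float64(49.7394))
```

Run:
```python
from h import *
s=snap('top')
co=np.array([-0.15602625,-0.02500937,0.16930583])
def onp(uv):
    c,d=rays(s,uv); n=np.array([co[0],co[1],-1]); t=-(n@c+co[2])/(d@n); return c+d*t[:,None]
cr=np.array([(62,127),(458,50),(517,430),(103,505),(312,538),(294,465),(328,460)])/7.+[95,165]-.5+.07
p=onp(cr);print(p.round(4))
TL,TR,BR,BL=p[:4]
for a,b in((TL,TR),(BL,BR),(TL,BL),(TR,BR)): print(np.linalg.norm(a-b).round(4),np.degrees(np.arctan2(*(b-a)[1::-1])).round(2))
print('hinge mid',(TL+TR)/2,'front mid',(BL+BR)/2)
bc=np.array([(85,222),(497,323),(455,533),(40,432)])/5.+[300,135]-.5
q=onz(s,bc,.016);print(q.round(4),q.mean(0))
for a,b in((0,1),(3,2),(0,3),(1,2)):
    print(np.linalg.norm(q[a]-q[b]).round(4),np.degrees(np.arctan2(*(q[b]-q[a])[1::-1])).round(2))
```

```text
[[0.609  0.397  0.0644]
 [0.6403 0.2392 0.0634]
 [0.4841 0.2084 0.0886]
 [0.456  0.3683 0.089 ]
 [0.4423 0.2862 0.0931]
 [0.471  0.2951 0.0884]
 [0.4728 0.2819 0.0885]]
0.1609 -78.79
0.1623 -80.03
0.1577 -169.38
0.1612 -168.87
hinge mid [0.6246808  0.31809499 0.06388387] front mid [0.4700108  0.28837137 0.08875982]
[[ 0.6255 -0.215   0.016 ]
 [ 0.5642 -0.4565  0.016 ]
 [ 0.4412 -0.4259  0.016 ]
 [ 0.5011 -0.1855  0.016 ]] [ 0.53299301 -0.32070521  0.016     ]
0.2492 -104.24
0.2477 -103.97
0.1279 166.67
0.1267 166.03
```

Run:
```python
from h import *
s=snap('scene'); c=s['color'][90:175,285:385,::-1]; cv2.imwrite('pics/s_case.png',cv2.resize(c,None,fx=7,fy=7,interpolation=cv2.INTER_NEAREST))
P=cloud(s)
with np.errstate(invalid='ignore'):
    m=(P[...,2]>.063)&(P[...,2]<.12)&(P[...,0]>.4)&(P[...,0]<.68)&(P[...,1]>.18)&(P[...,1]<.4)
Q=P[m];A=np.c_[Q[:,:2],np.ones(len(Q))]; co,*_=np.linalg.lstsq(A,Q[:,2],rcond=None)
k=abs(Q[:,2]-A@co)<.006; co,*_=np.linalg.lstsq(A[k],Q[k,2],rcond=None);print(co,np.arctan(np.hypot(*co[:2])),cv2.minAreaRect(Q[:,:2].astype(np.float32)))
```

```text
[-0.16771382 -0.02926482  0.17647105] 0.16863110731738482 ((0.5323216915130615, 0.30292320251464844), (0.18378306925296783, 0.16444158554077148), 9.161932945251465)
```

View pics/s_case.png

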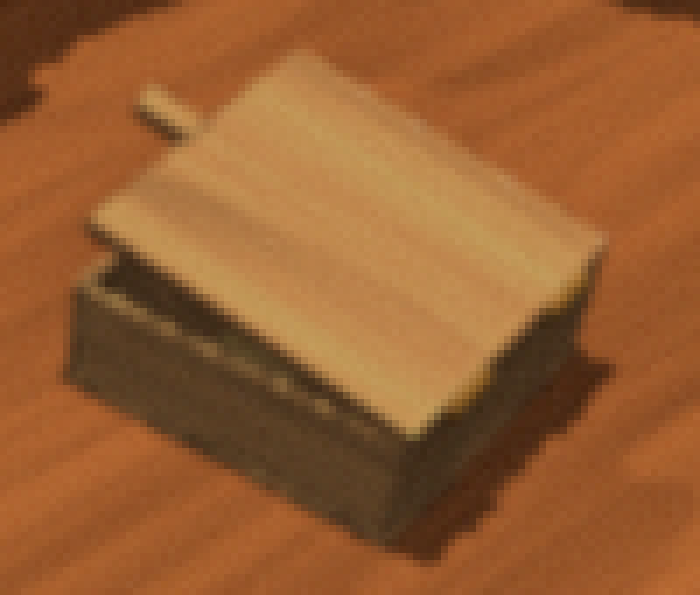

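```bash
cat >> h.py <<'E'
def pose():
    o=ctrl.get_obs(); return np.array(o['tool_pos']),rot(o['orientation']),o
def down(jaw):   # tool x down, y along jaw angle (deg), z = x cross y
    a=np.radians(jaw); x=np.array([0,0,-1.]); y=np.array([np.cos(a),np.sin(a),0]); return np.c_[x,y,np.cross(x,y)]
def plan(tp,Rt=None,mm=50,dg=9.5,n=None):
    """rows from the pose now to TCP tp, orientation Rt"""
    p,Rc,o=pose(); Rt=Rc if Rt is None else Rt
    w=R.from_matrix(Rc.T@Rt).as_rotvec(degrees=True); d=np.array(tp)-p
    n=n or max(1,int(np.ceil(max(np.linalg.norm(d)/(mm/1e3),np.linalg.norm(w)/dg))))
    print('t',round(o['clock'],2),'n',n,'dist',np.linalg.norm(d).round(4),'w',w.round(2))
    for i in range(n):
        Ri=Rc@R.from_rotvec(w*i/n,degrees=True).as_matrix()
        print(i,(Ri.T@d/n).round(4).tolist(),(w/n).round(2).tolist())
def say():
    p,Rc,o=pose(); print('t',round(o['clock'],2),'p',p.round(4),'jaw',np.degrees(np.arctan2(Rc[1,1],Rc[0,1])).round(2),'xdir',Rc[:,0].round(4),'q',np.round(o['joint_pos'],1),'F',np.round(o['force'],1),'open',round(o['opening'],4))
E
python3 - <<'E'
from h import *
say()
for j in (100.7,-79.3): plan([.4526-.003,.2855-.0006,.31],down(j))
E
```

```text
t 0.35 p [0.2874 0.6107 0.4044] jaw -115.2 xdir [-1.e-04 -4.e-04 -1.e+00] q [ 81.3  20.6   0.7  -0.  -70.1 -16.5] F [ 1.  -0.   0.4] open 0.0879
t 0.35 n 16 dist 0.376 w [ 1.441e+02 -3.000e-02 -1.000e-02]
0 [0.0059, 0.0141, -0.0178] [9.01, -0.0, -0.0]
1 [0.0059, 0.0111, -0.0198] [9.01, -0.0, -0.0]
2 [0.0059, 0.0079, -0.0213] [9.01, -0.0, -0.0]
3 [0.0059, 0.0045, -0.0223] [9.01, -0.0, -0.0]
4 [0.0059, 0.0009, -0.0227] [9.01, -0.0, -0.0]
5 [0.0059, -0.0027, -0.0226] [9.01, -0.0, -0.0]
6 [0.0059, -0.0062, -0.0219] [9.01, -0.0, -0.0]
7 [0.0059, -0.0095, -0.0207] [9.01, -0.0, -0.0]
8 [0.0059, -0.0126, -0.0189] [9.01, -0.0, -0.0]
9 [0.0059, -0.0154, -0.0167] [9.01, -0.0, -0.0]
10 [0.0059, -0.0179, -0.0141] [9.01, -0.0, -0.0]
11 [0.0059, -0.0198, -0.0111] [9.01, -0.0, -0.0]
12 [0.0059, -0.0213, -0.0079] [9.01, -0.0, -0.0]
13 [0.0059, -0.0223, -0.0044] [9.01, -0.0, -0.0]
14 [0.0059, -0.0227, -0.0009] [9.01, -0.0, -0.0]
15 [0.0059, -0.0226, 0.0027] [9.01, -0.0, -0.0]
t 0.35 n 8 dist 0.376 w [-3.59e+01  0.00e+00 -2.00e-02]
0 [0.0118, 0.0282, -0.0357] [-4.49, 0.0, -0.0]
1 [0.0118, 0.0309, -0.0334] [-4.49, 0.0, -0.0]
2 [0.0118, 0.0334, -0.0308] [-4.49, 0.0, -0.0]
3 [0.0118, 0.0357, -0.0281] [-4.49, 0.0, -0.0]
4 [0.0118, 0.0378, -0.0253] [-4.49, 0.0, -0.0]
5 [0.0118, 0.0397, -0.0222] [-4.49, 0.0, -0.0]
6 [0.0118, 0.0413, -0.019] [-4.49, 0.0, -0.0]
7 [0.0118, 0.0427, -0.0158] [-4.49, 0.0, -0.0]
```

```bash
python3 -m inch '[0.008,0.028,-0.036,-4.5,0,0,0.0875, 0.008,0.031,-0.033,-4.5,0,0,0.0875, 0.008,0.033,-0.031,-4.5,0,0,0.0875, 0.008,0.036,-0.028,-4.5,0,0,0.0875, 0.008,0.038,-0.025,-4.5,0,0,0.0875, 0.008,0.040,-0.022,-4.5,0,0,0.0875, 0.008,0.041,-0.019,-4.5,0,0,0.0875, 0.008,0.043,-0.016,-4.5,0,0,0.0875]'
python3 - <<'E'
from h import *
say(); plan([.4526-.003,.2855-.0006,.31],down(-79.3))
snap('wrist','w1.png');snap('scene','s1.png')
E
```

```text
clock: 1.35
tool_pos: [0.4556, 0.2795, 0.3391]
orientation: [-141.8, 89.8, 50.5]
force: [0.5, 0.9, -0.2]
opening: 0.0875
t 1.35 p [0.4556 0.2795 0.3391] jaw -77.73 xdir [ 0.0018  0.0022 -1.    ] q [ 52.6  10.4 -22.4   0.  -57.   49.7] F [ 0.5  0.9 -0.2] open 0.0875
t 1.35 n 1 dist 0.0302 w [ 1.57 -0.13  0.1 ]
0 [0.0291, -0.0065, 0.0048] [1.57, -0.13, 0.1]
```

View pics/w1.png

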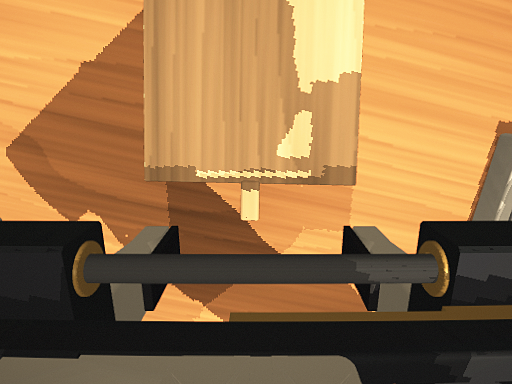

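View pics/s1.png

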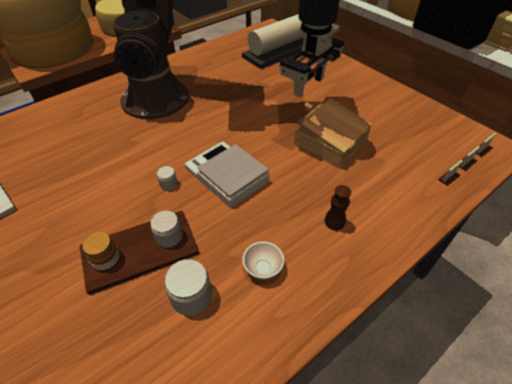

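The wrist view shows the lid's front edge at row ~184 (columns 145–355). The tab runs from (250,182) to (250,220).

Run:
```python
from h import *
s=snap('wrist'); say()
print(pts(s,[(250,195),(250,210),(200,150),(300,150),(250,40)]).round(4))
g=cv2.cvtColor(s['color'],cv2.COLOR_RGB2GRAY)
P=onz(s,[(242,187),(259,187),(241,220),(258,220),(145,182),(355,184)],.0935);print(P.round(4))
print('tab root',P[:2].mean(0),'tip',P[2:4].mean(0)); e=P[5]-P[4];print(np.linalg.norm(e),np.degrees(np.arctan2(e[1],e[0])))
u=s['depth'];C=cloud(s)
with np.errstate(invalid='ignore'):
  m=(C[...,2]>.06)&(C[...,0]>.475)&(C[...,0]<.66)&(C[...,1]>.2);m[225:]=0
Q=C[m];A=np.c_[Q[:,:2],np.ones(len(Q))];co=np.linalg.lstsq(A,Q[:,2],rcond=None)[0];print(co,np.arctan(np.hypot(*co[:2])),np.degrees(np.arctan2(co[1],co[0])))
```

```text
t 1.5 p [0.4558 0.279  0.3388] jaw -78.07 xdir [ 0.001   0.0012 -1.    ] q [ 52.5  10.4 -22.4   0.  -57.   49.4] F [0.1 1.1 0.4] open 0.0875
[[0.4603 0.286  0.092 ]
 [0.4497 0.2838 0.0945]
 [0.4845 0.3284 0.0858]
 [0.4996 0.2568 0.0852]
 [0.5669 0.3083 0.0736]]
[[0.4654 0.2929 0.0935]
 [0.468  0.2808 0.0935]
 [0.4402 0.2887 0.0935]
 [0.4429 0.2763 0.0935]
 [0.4545 0.3628 0.0935]
 [0.4848 0.2129 0.0935]]
tab root [0.46673437 0.28687667 0.0935    ] tip [0.44153989 0.28251096 0.0935    ]
0.15297886066822913 -78.57897000089469
[-0.27556555 -0.05018052  0.24377116] 0.2730988638438665 -169.67951757668123
```

```bash
python3 -m inch '[0.02,-0.006,0.003,1,0,0,0.0875, 0.03,0,0,0,0,0,0.05, 0.028,0,0,0,0,0,0.05, 0,0,0,0,0,0,0.05]'
python3 - <<'E'
from h import *
say(); plan([.452,.2842,.259],down(-79)); snap('wrist','w2.png');s=snap('scene'); cv2.imwrite('pics/s2.png',cv2.resize(s['color'][40:180,260:400,::-1],None,fx=4,fy=4))
E
```

```text
clock: 2.0
tool_pos: [0.4517, 0.2874, 0.261]
orientation: [-141.9, 89.6, 48.9]
force: [-0.5, 0.1, 0.8]
opening: 0.0632
t 2.0 p [0.4517 0.2874 0.261 ] jaw -79.17 xdir [ 0.0043  0.005  -1.    ] q [ 53.5  15.5 -27.8   0.  -46.4  47.3] F [-0.5  0.1  0.8] open 0.0632
t 2.0 n 1 dist 0.0038 w [-0.17 -0.3   0.23]
0 [0.002, 0.0032, 0.0003] [-0.17, -0.3, 0.23]
```

View pics/s2.png

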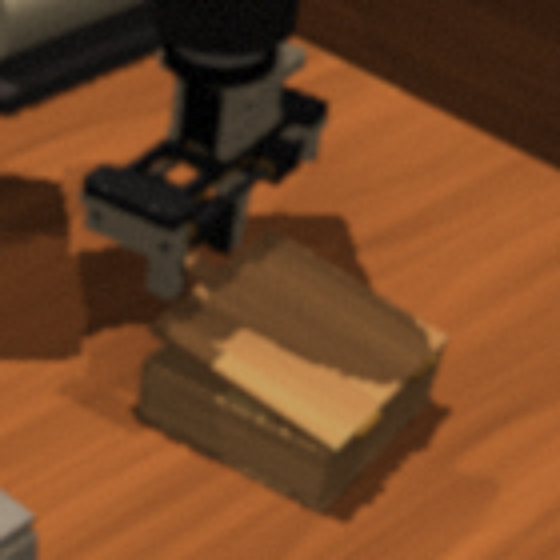

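View pics/w2.png

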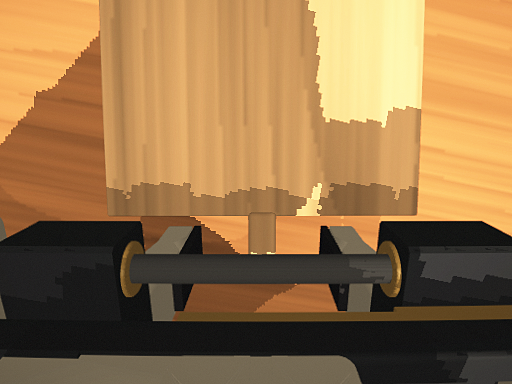

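The tab (column 262) sits centred between the fingers, so I close on it.

```bash
python3 -m inch '[0.002,0.001,0,0,0,0,0.005, 0,0,0,0,0,0,0.005, 0,0,0,0,0,0,0.005, 0,0,0,0,0,0,0.005, 0,0,0,0,0,0,0.005, 0,0,0,0,0,0,0.005, 0,0,0,0,0,0,0.005]'
cat > arc.py <<'E'
from h import *
import sys
hx=np.array([.6265,.3182]) # hinge mid guess; refined from tab
def tabpos(th,off=0.003,yaw=11.):
    c=np.array([np.cos(np.radians(yaw)),np.sin(np.radians(yaw))])
    r=-.177*np.cos(th)+.005*np.sin(th)
    z=.055+.177*np.sin(th)+.005*np.cos(th)
    return r,z,c
E
python3 - <<'E'
from h import *
say()
E
```

```text
clock: 2.98
tool_pos: [0.4536, 0.2866, 0.2644]
orientation: [-150.2, 89.2, 40.7]
force: [-0.0, 0.3, -0.8]
opening: 0.0134
t 2.98 p [0.4536 0.2866 0.2644] jaw -79.11 xdir [ 0.0106  0.0091 -0.9999] q [ 53.3  15.2 -27.7   0.2 -46.3  47.4] F [-0.   0.3 -0.8] open 0.0134
```

```bash
python3 -m inch '[0,0,0,0,0,0,0.025, 0.004,0,0,0,-0.4,0.4,0.025, 0.006,0,0,0,-0.3,0.3,0.005, 0.001,0,0,0,0,0,0.005,0.001,0,0,0,0,0,0.005]'
python3 - <<'E'
from h import *
say()
E
```

```text
clock: 3.6
tool_pos: [0.453, 0.2883, 0.2515]
orientation: [73.3, 89.8, -95.8]
force: [-0.3, -2.5, 1.2]
opening: 0.0135
t 3.6 p [0.453  0.2883 0.2515] jaw -79.1 xdir [-4.0e-04 -3.5e-03 -1.0e+00] q [ 53.4  16.5 -28.    0.1 -45.7  47.4] F [-0.3 -2.5  1.2] open 0.0135
```

```bash
python3 -m inch '[0,0,0,0,0,0,0.025, -0.005,0,0,0,0,0,0.025, -0.001,0,0,0,0,0,0.005, 0,0,0,0,0,0,0.005,0,0,0,0,0,0,0.005]'
python3 - <<'E'
from h import *
say()
s=snap('top'); P=cloud(s)
with np.errstate(invalid='ignore'):
    m=(P[...,2]>.05)&(P[...,2]<.12)&(P[...,0]>.5)&(P[...,0]<.63)&(P[...,1]>.24)&(P[...,1]<.4)
Q=P[m];A=np.c_[Q[:,:2],np.ones(len(Q))]; co,*_=np.linalg.lstsq(A,Q[:,2],rcond=None)
k=abs(Q[:,2]-A@co)<.006; co,*_=np.linalg.lstsq(A[k],Q[k,2],rcond=None);print(k.sum(),co,np.arctan(np.hypot(*co[:2])), 'z tab', co@[.455,.285,1])
E
```

```text
clock: 4.22
tool_pos: [0.453, 0.2883, 0.2576]
orientation: [70.1, 89.8, -99.0]
force: [0.5, 0.6, -1.0]
opening: 0.0135
t 4.22 p [0.453  0.2883 0.2576] jaw -79.12 xdir [-6.0e-04 -3.6e-03 -1.0e+00] q [ 53.4  16.  -27.6   0.1 -46.6  47.4] F [ 0.5  0.6 -1. ] open 0.0135
1961 [-0.15434914 -0.02865327  0.1688858 ] 0.1557153163531774 z tab 0.0904907620197008
```

```bash
cat > arc.py <<'E'
from h import *
import sys
C=np.array([np.cos(np.radians(11)),np.sin(np.radians(11))])
th0=.157; p0=np.array([.453,.2883,.2576])
def rz(t): return np.array([-.177*np.cos(t)+.005*np.sin(t), .177*np.sin(t)+.005*np.cos(t)])
H=p0[:2]-rz(th0)[0]*C
p,Rc,o=pose(); r=(p[:2]-H)@C; z=p[2]-p0[2]+rz(th0)[1]
th=np.arctan2(z,-r)-np.arctan2(.005,.177); print('theta',th.round(3),'radius err',(np.hypot(r,z)-np.hypot(.177,.005)).round(4),'lat',((p[:2]-H)@[-C[1],C[0]]).round(4)); say()
if len(sys.argv)>1:
    tt=float(sys.argv[1]); n=int(sys.argv[2]); prev=p
    for t in np.linspace(th,tt,n+1)[1:]:
        a,b=rz(t); q=np.r_[H+a*C,p0[2]-rz(th0)[1]+b]; print((Rc.T@(q-prev)).round(4).tolist(),round(t,3)); prev=q
E
python3 arc.py 0.7 7
```

```text
theta 0.157 radius err -0.0001 lat -0.0
t 4.28 p [0.453  0.2883 0.2575] jaw -79.12 xdir [-6.0e-04 -3.7e-03 -1.0e+00] q [ 53.4  16.  -27.6   0.1 -46.6  47.3] F [-0.2  0.2 -0.2] open 0.0136
[-0.0134, 0.0, -0.003] 0.234
[-0.0131, 0.0, -0.0041] 0.312
[-0.0128, 0.0, -0.0051] 0.389
[-0.0123, 0.0, -0.006] 0.467
[-0.0118, 0.0, -0.007] 0.545
[-0.0113, 0.0, -0.0079] 0.622
[-0.0106, 0.0, -0.0087] 0.7
```

```bash
python3 -m inch '[-0.0134,0,-0.003,0,0,0,0.005, -0.0131,0,-0.0041,0,0,0,0.005, -0.0128,0,-0.0051,0,0,0,0.005, -0.0123,0,-0.006,0,0,0,0.005, -0.0118,0,-0.007,0,0,0,0.005, -0.0113,0,-0.0079,0,0,0,0.005]'; python3 arc.py 1.15 7
```

```text
clock: 5.03
tool_pos: [0.488, 0.2951, 0.3367]
orientation: [75.0, 89.8, -94.1]
force: [4.2, 2.3, -7.9]
opening: 0.0135
theta 0.651 radius err 0.0008 lat 0.0
t 5.03 p [0.488  0.2951 0.3367] jaw -79.13 xdir [-3.0e-04 -3.7e-03 -1.0e+00] q [ 50.9  13.9 -18.2   0.1 -58.1  49.9] F [ 4.2  2.3 -7.9] open 0.0135
[-0.009, 0.0, -0.0089] 0.722
[-0.0089, 0.0, -0.0089] 0.794
[-0.0083, 0.0, -0.0095] 0.865
[-0.0076, 0.0, -0.0101] 0.936
[-0.0068, 0.0, -0.0106] 1.007
[-0.0061, -0.0, -0.0111] 1.079
[-0.0052, -0.0, -0.0115] 1.15
```

```bash
python3 -m inch '[-0.009,0,-0.0089,0,0,0,0.005, -0.0089,0,-0.0089,0,0,0,0.005, -0.0083,0,-0.0095,0,0,0,0.005, -0.0076,0,-0.0101,0,0,0,0.005, -0.0068,0,-0.0106,0,0,0,0.005, -0.0061,0,-0.0111,0,0,0,0.005,-0.0052,0,-0.0115,0,0,0,0.005]'; python3 arc.py 1.7 8
python3 - <<'E'
from h import *
s=snap('scene'); cv2.imwrite('pics/s3.png',cv2.resize(s['color'][20:180,260:420,::-1],None,fx=4,fy=4))
E
```

```text
clock: 5.9
tool_pos: [0.5611, 0.3094, 0.3909]
orientation: [37.0, 89.6, -132.1]
force: [-2.0, 2.3, -4.9]
opening: 0.0136
theta 1.175 radius err 0.0008 lat 0.0001
t 5.9 p [0.5611 0.3094 0.3909] jaw -79.15 xdir [-0.0046 -0.0051 -1.    ] q [ 46.3  18.   -4.9   0.  -67.5  54.6] F [-2.   2.3 -4.9] open 0.0136
[-0.0032, 0.0001, -0.0112] 1.24
[-0.0032, -0.0, -0.0112] 1.306
[-0.0024, -0.0, -0.0114] 1.372
[-0.0017, -0.0, -0.0115] 1.437
[-0.0009, -0.0, -0.0116] 1.503
[-0.0001, -0.0, -0.0116] 1.569
[0.0006, -0.0, -0.0116] 1.634
[0.0014, -0.0, -0.0115] 1.7
```

View pics/s3.png

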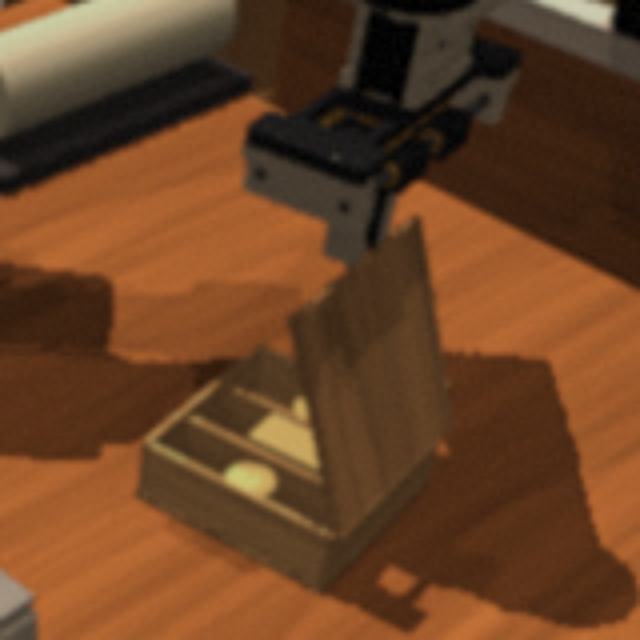

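The lid is swinging open at about 1.17 rad. The block is in the middle lane with rounds on either side. I carry on opening.

```bash
python3 -m inch '[-0.0032,0,-0.0112,0,0.2,0,0.005, -0.0032,0,-0.0112,0,0,0,0.005, -0.0024,0,-0.0114,0,0,0,0.005, -0.0017,0,-0.0115,0,0,0,0.005, -0.0009,0,-0.0116,0,0,0,0.005, -0.0001,0,-0.0116,0,0,0,0.005,0.0006,0,-0.0116,0,0,0,0.005]'; python3 arc.py 1.7 2
```

```text
clock: 6.82
tool_pos: [0.6454, 0.3258, 0.4031]
orientation: [71.3, 89.8, -97.9]
force: [-1.3, 1.5, -1.9]
opening: 0.0136
theta 1.666 radius err 0.0024 lat 0.0001
t 6.83 p [0.6454 0.3258 0.4031] jaw -79.13 xdir [-6.0e-04 -4.3e-03 -1.0e+00] q [ 42.2  25.2   7.5   0.2 -72.5  58.6] F [-1.3  1.5 -1.9] open 0.0136
[0.0028, 0.0001, -0.0027] 1.683
[0.0004, -0.0, -0.003] 1.7
```

```bash
python3 -m inch '[0.002,0,-0.006,0,0,0,0.005, 0,0,0,0,0,0,0.05, 0,0,0,0,0,0,0.05, -0.02,0,0,0,0,0,0.05, -0.02,0,0,0,0,0,0.05, 0,0,0.03,0,0,0,0.06, 0,0,0.04,0,0,0,0.06, 0,0,0.04,0,0,0,0.06, 0,0,0.02,0,0,0,0.06]'
python3 - <<'E'
from h import *
say(); s=snap('top','top4.png'); w=snap('wrist','w4.png'); cv2.imwrite('pics/t4.png',cv2.resize(s['color'][140:260,80:220,::-1],None,fx=5,fy=5,interpolation=cv2.INTER_NEAREST))
E
```

```text
clock: 7.95
tool_pos: [0.5231, 0.3, 0.4422]
orientation: [109.7, 89.6, -59.6]
force: [0.1, -0.0, 1.1]
opening: 0.06
t 7.95 p [0.5231 0.3    0.4422] jaw -79.26 xdir [ 0.0039 -0.0066 -1.    ] q [ 48.5  12.6  -5.7   0.4 -71.9  52.1] F [ 0.1 -0.   1.1] open 0.06
```

View pics/t4.png

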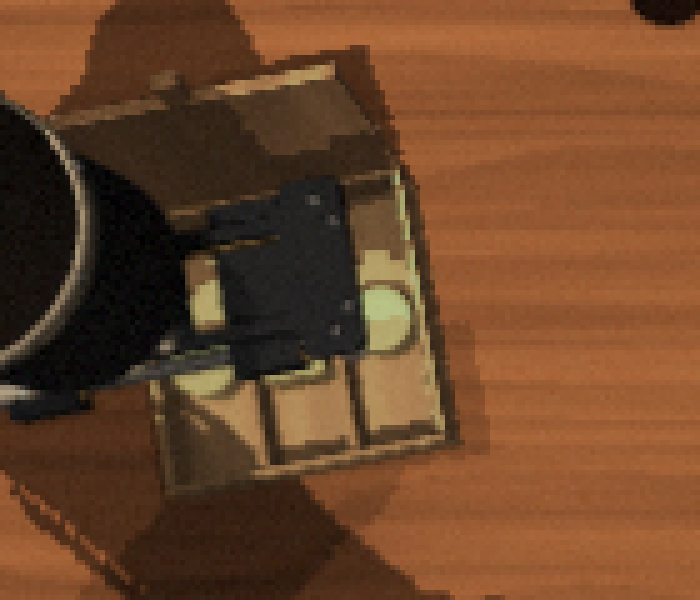

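View pics/w4.png

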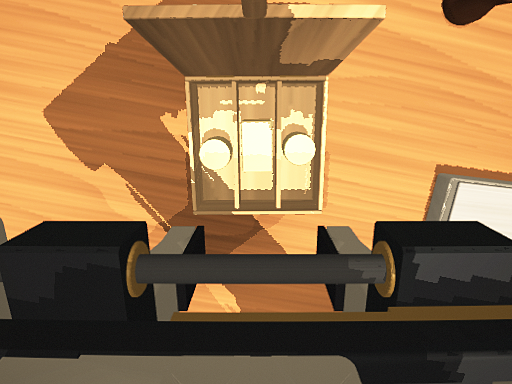

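The wrist view shows the case open, with the block in the middle lane around (257,145) and rounds at (215,153) and (299,149). I zoom in for the block and the lane edges.

Run:
```python
from h import *
s=snap('wrist'); cv2.imwrite('pics/w4z.png',cv2.resize(s['color'][70:220,180:335,::-1],None,fx=4,fy=4,interpolation=cv2.INTER_NEAREST))
d=s['depth'];C=cloud(s)
for r in range(80,215,5): print(r,C[r,257].round(3),C[r,228].round(3))
```

```text
80 [0.619 0.319 0.055] [0.613 0.35  0.056]
85 [0.617 0.319 0.006] [0.61  0.354 0.004]
90 [0.611 0.318 0.005] [0.604 0.353 0.007]
95 [0.605 0.317 0.006] [0.598 0.353 0.004]
100 [0.599 0.315 0.005] [0.592 0.351 0.006]
105 [0.593 0.314 0.005] [0.586 0.35  0.006]
110 [0.587 0.313 0.006] [0.58  0.349 0.005]
115 [0.581 0.312 0.005] [0.574 0.348 0.006]
120 [0.575 0.311 0.012] [0.568 0.347 0.006]
125 [0.571 0.31  0.051] [0.562 0.346 0.007]
130 [0.566 0.309 0.051] [0.555 0.345 0.005]
135 [0.56  0.308 0.05 ] [0.549 0.344 0.006]
140 [0.554 0.307 0.051] [0.543 0.343 0.005]
145 [0.549 0.306 0.05 ] [0.54 0.34 0.03]
150 [0.543 0.305 0.052] [0.536 0.339 0.043]
155 [0.537 0.304 0.051] [0.53  0.338 0.044]
160 [0.531 0.303 0.049] [0.524 0.337 0.043]
165 [0.525 0.302 0.049] [0.51  0.338 0.006]
170 [0.519 0.3   0.049] [0.504 0.337 0.007]
175 [0.504 0.298 0.006] [0.497 0.336 0.005]
180 [0.497 0.296 0.005] [0.49  0.335 0.005]
185 [nan nan nan] [0.483 0.334 0.004]
190 [0.484 0.294 0.005] [0.477 0.332 0.006]
195 [0.477 0.293 0.005] [0.469 0.331 0.005]
200 [0.47  0.291 0.005] [0.462 0.33  0.005]
205 [0.469 0.291 0.027] [0.462 0.328 0.025]
210 [0.47  0.291 0.049] [0.463 0.326 0.048]
```

View pics/w4z.png

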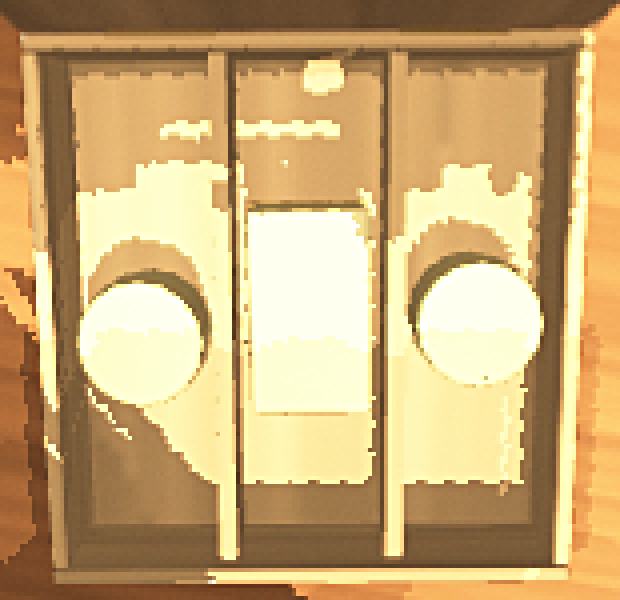

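Run:
```python
from h import *
s=snap('wrist')
z=.05
q=onz(s,np.array([(249,211),(367,208),(371,411),(256,413)])/4.+[180,70]-.5+.1,z); print(q.round(4),q.mean(0)); 
for a,b in((0,1),(3,2),(3,0),(2,1)): v=q[b]-q[a]; print(np.linalg.norm(v).round(4),np.degrees(np.arctan2(v[1],v[0])).round(2))
# case rim outer corners z .055
q=onz(s,np.array([(20,33),(596,30),(567,580),(55,582)])/4.+[180,70]-.5+.1,.055); print(q.round(4),q.mean(0)); 
for a,b in((0,1),(3,2),(3,0),(2,1)): v=q[b]-q[a]; print(np.linalg.norm(v).round(4),np.degrees(np.arctan2(v[1],v[0])).round(2))
# rounds
q=onz(s,np.array([(142,343),(480,324)])/4.+[180,70]-.5,.043);print(q)
```

```text
[[0.572  0.328  0.05  ]
 [0.5791 0.295  0.05  ]
 [0.5212 0.2823 0.05  ]
 [0.5142 0.3158 0.05  ]] [0.54661156 0.30526536 0.05      ]
0.0338 -77.88
0.0343 -78.35
0.059 11.91
0.0593 12.38
[[0.6078 0.3976 0.055 ]
 [0.638  0.2428 0.055 ]
 [0.4816 0.2134 0.055 ]
 [0.4523 0.367  0.055 ]] [0.54490429 0.30521446 0.055     ]
0.1576 -78.97
0.1563 -79.18
0.1585 11.12
0.1591 10.65
[[0.52760969 0.35325631 0.043     ]
 [0.55191337 0.25497858 0.043     ]]
```

Run:
```python
from h import *
s=snap('scene'); P=cloud(s).reshape(-1,3); p,Rc,o=pose(); say()
T=(P-p)@Rc; T=T[np.isfinite(T).all(1)]
m=(abs(T[:,1])<.15)&(abs(T[:,2])<.08)&(T[:,0]>-.05)&(T[:,0]<.19);T=T[m]
for a in np.arange(-.05,.19,.01):
    k=(T[:,0]>=a)&(T[:,0]<a+.01)
    if k.sum()>3: print(round(a,3),k.sum(),'y',T[k,1].min().round(3),T[k,1].max().round(3),'z',T[k,2].min().round(3),T[k,2].max().round(3))
# lid angle
w=snap('wrist');C=cloud(w).reshape(-1,3);c=np.array([np.cos(np.radians(11)),np.sin(np.radians(11))])
X=(C[:,:2]-[.545,.305])@c;Y=(C[:,:2]-[.545,.305])@[-c[1],c[0]];
k=(C[:,2]>.07)&(C[:,2]<.21)&(abs(Y)<.07)&(X>.04)&(X<.15); print(k.sum(),np.polyfit(C[k,2],X[k],1), [np.median(X[k&(abs(C[:,2]-z)<.01)]).round(4) for z in (.08,.1,.12,.16,.2)])
```

```text
t 8.2 p [0.5251 0.3008 0.4418] jaw -79.28 xdir [ 0.0038 -0.0068 -1.    ] q [ 48.4  12.8  -5.4   0.4 -71.9  52.2] F [ 0.2 -0.4 -0.1] open 0.0603
0.02 10 y 0.006 0.019 z -0.022 -0.009
0.03 100 y -0.029 0.02 z -0.023 0.024
0.04 151 y -0.045 0.02 z -0.025 0.024
0.05 140 y -0.049 0.02 z -0.025 0.024
0.06 384 y -0.093 0.1 z -0.038 0.04
0.07 516 y -0.095 0.101 z -0.039 0.041
0.08 309 y -0.095 0.1 z -0.038 0.04
0.09 304 y -0.086 0.094 z -0.038 0.04
0.1 252 y -0.088 0.093 z -0.038 0.04
0.11 57 y -0.081 0.092 z -0.037 0.039
0.12 18 y -0.052 -0.03 z -0.01 0.007
0.13 39 y -0.047 0.054 z -0.009 0.011
0.14 63 y -0.047 0.054 z -0.01 0.011
0.15 76 y -0.042 0.051 z -0.01 0.013
0.16 79 y -0.046 0.05 z -0.01 0.012
0.17 58 y -0.041 0.05 z -0.01 0.012
9087 [0.12570497 0.07097877] [np.float64(0.0812), np.float64(0.0836), np.float64(0.086), np.float64(0.0912), np.float64(0.0961)]
```

```bash
cat >> h.py <<'E'
CC=np.array([.545,.305]); cx=np.array([np.cos(np.radians(11)),np.sin(np.radians(11))]); cy=np.array([-cx[1],cx[0]])
def case(X,Y,z): return np.r_[CC+X*cx+Y*cy,z]
def sayc():
    p,Rc,o=pose(); d=p[:2]-CC; print('case X %.4f Y %.4f z %.4f'%(d@cx,d@cy,p[2])); say()
E
python3 - <<'E'
from h import *
sayc(); plan(case(.03,.0255,.30),down(-79),mm=40)
E
```

```text
case X -0.0201 Y -0.0003 z 0.4415
t 8.25 p [0.5254 0.3009 0.4415] jaw -79.3 xdir [ 0.0034 -0.0072 -1.    ] q [ 48.4  12.8  -5.4   0.4 -71.9  52.1] F [-0.2 -0.5  0.3] open 0.06
t 8.25 n 4 dist 0.1523 w [-0.3  -0.11 -0.44]
0 [0.0353, -0.0068, -0.0124] [-0.07, -0.03, -0.11]
1 [0.0353, -0.0067, -0.0124] [-0.07, -0.03, -0.11]
2 [0.0354, -0.0066, -0.0125] [-0.07, -0.03, -0.11]
3 [0.0354, -0.0065, -0.0125] [-0.07, -0.03, -0.11]
```

```bash
python3 -m inch '[0.036,-0.007,-0.012,0,0,-0.1,0.03, 0.036,-0.007,-0.012,0,0,-0.1,0.03, 0.036,-0.007,-0.012,0,0,-0.1,0.03, 0.033,-0.006,-0.012,0,0,-0.1,0.03, 0.004,0,-0.006,0,0,0,0.03, 0,0,-0.009,0,0,0,0.03,0,0,-0.009,0,0,0,0.03]'
python3 - <<'E'
from h import *
sayc()
E
```

```text
clock: 9.12
tool_pos: [0.5987, 0.3415, 0.2929]
orientation: [160.1, 89.8, -9.4]
force: [-0.9, 0.6, 0.0]
opening: 0.0302
case X 0.0597 Y 0.0256 z 0.2929
t 9.12 p [0.5987 0.3415 0.2929] jaw -79.43 xdir [ 4.e-03 -7.e-04 -1.e+00] q [ 45.9  26.4  -5.5   0.2 -57.9  54.5] F [-0.9  0.6  0. ] open 0.0302
```

```bash
python3 -m inch '[0,0,-0.004,0,0,0,0.03, 0,0,-0.003,0,0,0,0.03]'
python3 - <<'E'
from h import *
sayc()
w=snap('scene');C=cloud(w).reshape(-1,3);cv2.imwrite('pics/s5.png',cv2.resize(w['color'][20:180,260:420,::-1],None,fx=4,fy=4))
E
```

```text
clock: 9.38
tool_pos: [0.6044, 0.3423, 0.294]
orientation: [77.4, 89.9, -92.1]
force: [-21.8, -0.5, 5.0]
opening: 0.0299
case X 0.0654 Y 0.0253 z 0.2940
t 9.38 p [0.6044 0.3423 0.294 ] jaw -79.48 xdir [-0.e+00 -9.e-04 -1.e+00] q [ 45.6  26.9  -4.5   0.  -58.6  54.9] F [-21.8  -0.5   5. ] open 0.0299
```

View pics/s5.png

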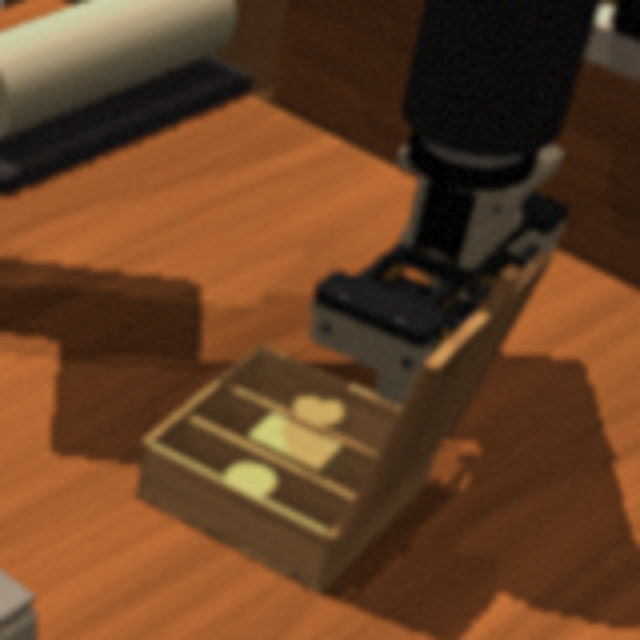

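The lid is now at its stop (22 N, well under the limit). I back off, lower one finger behind the block and nudge it forward.

```bash
python3 -m inch '[0,0,0.011,0,0,0,0.03, 0,0,0.011,0,0,0,0.03, 0.02,0,0,0,0,0,0.03, 0.02,0,0,0,0,0,0.03]'
python3 - <<'E'
from h import *
sayc(); plan(case(.044,.0255,.208),down(-79),mm=25)
E
```

```text
clock: 9.93
tool_pos: [0.5817, 0.3388, 0.259]
orientation: [-153.7, 89.5, 36.9]
force: [0.1, 0.2, 0.1]
opening: 0.0297
case X 0.0425 Y 0.0262 z 0.2590
t 9.93 p [0.5817 0.3388 0.259 ] jaw -79.41 xdir [ 0.0074  0.0056 -1.    ] q [ 46.8  26.8  -9.9   0.1 -52.8  53.7] F [0.1 0.2 0.1] open 0.0297
t 9.93 n 3 dist 0.051 w [-0.41 -0.48  0.23]
0 [0.017, 0.0003, -0.0004] [-0.14, -0.16, 0.08]
1 [0.017, 0.0003, -0.0004] [-0.14, -0.16, 0.08]
2 [0.017, 0.0003, -0.0005] [-0.14, -0.16, 0.08]
```

```bash
python3 -m inch '[0.01,0,-0.003,0,-0.3,0.2,0.03, 0.012,0,0,0,0,0,0.03, 0.016,0,0,0,0,0,0.03, 0.008,0,0,0,0,0,0.03]'
python3 - <<'E'
from h import *
sayc(); plan(case(.0255,.0255,.206),down(-79),n=4); snap('wrist','w6.png')
E
```

```text
clock: 10.42
tool_pos: [0.5848, 0.3396, 0.2118]
orientation: [-165.8, 89.7, 24.8]
force: [-0.3, -0.0, -0.5]
opening: 0.03
case X 0.0457 Y 0.0264 z 0.2118
t 10.43 p [0.5848 0.3396 0.2118] jaw -79.39 xdir [ 0.0044  0.002  -1.    ] q [ 46.7  30.  -11.7   0.1 -48.   53.9] F [-0.3 -0.  -0.5] open 0.03
t 10.43 n 4 dist 0.021 w [-0.39 -0.27  0.07]
0 [0.0014, 0.0002, 0.005] [-0.1, -0.07, 0.02]
1 [0.0014, 0.0002, 0.005] [-0.1, -0.07, 0.02]
2 [0.0014, 0.0002, 0.005] [-0.1, -0.07, 0.02]
3 [0.0014, 0.0002, 0.005] [-0.1, -0.07, 0.02]
```

View pics/w6.png

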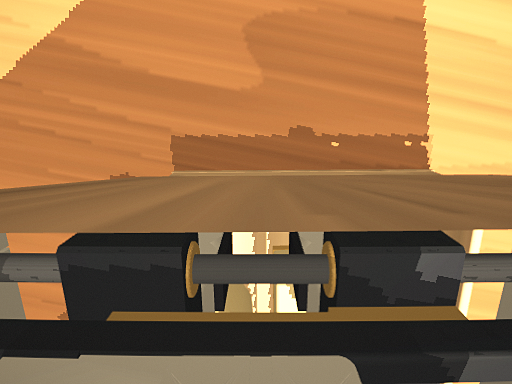

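```bash
python3 -m inch '[0.002,0,0.005,0,0,0,0.03, 0.001,0,0.005,0,0,0,0.03, 0.001,0,0.005,0,0,0,0.03,0.001,0,0.005,0,0,0,0.03]'
python3 - <<'E'
from h import *
sayc()
E
```

```text
clock: 10.98
tool_pos: [0.5646, 0.336, 0.2067]
orientation: [-164.2, 89.6, 26.4]
force: [0.9, -0.0, 1.1]
opening: 0.03
case X 0.0251 Y 0.0267 z 0.2067
t 10.97 p [0.5646 0.336  0.2067] jaw -79.38 xdir [ 0.006  0.003 -1.   ] q [ 47.8  28.9 -14.7   0.2 -46.1  52.7] F [ 0.9 -0.   1.1] open 0.03
```

```bash
python3 -m inch '[-0.045,0,0.001,0,0,0,0.03, -0.045,0.008,0.02,0,0,0,0.07, -0.045,0.01,0.025,0,0,0,0.07, -0.045,0.01,0.025,0,0,0,0.07,0,0,0,0,0,0,0.07]'
python3 - <<'E'
from h import *
sayc()
s=snap('wrist','w7.png')
E
```

```text
clock: 11.6
tool_pos: [0.495, 0.2932, 0.3914]
orientation: [-164.9, 89.7, 25.8]
force: [0.6, 1.0, -0.1]
opening: 0.0646
case X -0.0514 Y -0.0020 z 0.3914
t 11.6 p [0.495  0.2932 0.3914] jaw -79.35 xdir [ 0.0039  0.0019 -1.    ] q [ 50.2  11.7 -13.5   0.1 -64.6  50.4] F [ 0.6  1.  -0.1] open 0.0646
```

View pics/w7.png

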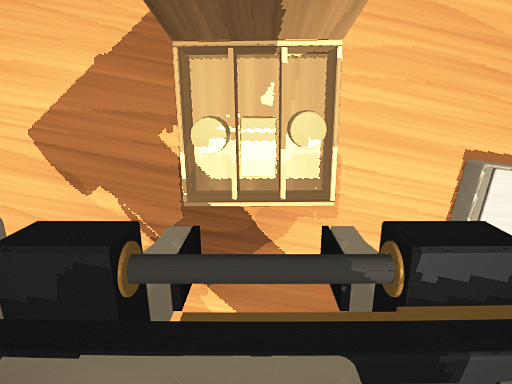

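The block (rows 115–178, columns 240–277) has moved towards the front; I measure it.

Run:
```python
from h import *
s=snap('wrist');C=cloud(s);d=C[...,:2]-CC;X=d@cx;Y=d@cy
k=(C[...,2]>.045)&(C[...,2]<.06)&(abs(Y)<.0195)&(abs(X)<.07)
P=np.c_[X[k],Y[k]];print(k.sum(),P.min(0),P.max(0),cv2.minAreaRect(P.astype(np.float32)),np.median(C[k][:,2]))
k&=X<.06
lid=(C[...,2]>.07)&(C[...,2]<.2)&(abs(Y)<.07)&(X>.05)&(X<.14);print(np.polyfit(C[lid][:,2],X[lid],1))
sayc(); plan(case(-.014,0,.33),down(-169),dg=9.5)
```

```text
2133 [-0.05153322 -0.01816001] [0.00918666 0.01862697] ((-0.02109890803694725, 0.00021552108228206635), (0.035664286464452744, 0.06021780148148537), 88.61117553710938) 0.050050241063829104
[0.18265277 0.06839687]
case X -0.0510 Y -0.0019 z 0.3875
t 11.7 p [0.4953 0.2934 0.3875] jaw -79.39 xdir [-4.0e-04 -1.8e-03 -1.0e+00] q [ 50.1  12.  -13.6   0.1 -64.5  50.5] F [ 0.1 -0.3 -0.9] open 0.0687
t 11.7 n 10 dist 0.0684 w [ 8.961e+01 -4.000e-02 -1.100e-01]
0 [0.0057, -0.0002, -0.0037] [8.96, -0.0, -0.01]
1 [0.0057, -0.0008, -0.0036] [8.96, -0.0, -0.01]
2 [0.0057, -0.0013, -0.0035] [8.96, -0.0, -0.01]
3 [0.0057, -0.0019, -0.0032] [8.96, -0.0, -0.01]
4 [0.0057, -0.0023, -0.0029] [8.96, -0.0, -0.01]
5 [0.0057, -0.0028, -0.0025] [8.96, -0.0, -0.01]
6 [0.0057, -0.0031, -0.002] [8.96, -0.0, -0.01]
7 [0.0057, -0.0034, -0.0015] [8.96, -0.0, -0.01]
8 [0.0057, -0.0036, -0.001] [8.96, -0.0, -0.01]
9 [0.0057, -0.0037, -0.0004] [8.96, -0.0, -0.01]
```

The block ended at X = -21 mm, further than I meant. That leaves a 24 mm front gap for a 21 mm finger. I turn the gripper and hover, so I can check the fit by sight before going in.

```bash
python3 -m inch '[0.006,0,-0.0037,9,0,0,0.076, 0.006,-0.001,-0.0036,9,0,0,0.076, 0.006,-0.0013,-0.0035,9,0,0,0.076, 0.006,-0.0019,-0.0032,9,0,0,0.076, 0.006,-0.0023,-0.003,9,0,0,0.076, 0.006,-0.0028,-0.0025,9,0,0,0.076, 0.006,-0.003,-0.002,9,0,0,0.076, 0.006,-0.0034,-0.0015,9,0,0,0.076, 0.006,-0.0036,-0.001,9,0,0,0.076, 0.006,-0.0037,-0.0004,9,0,0,0.076]'
python3 - <<'E'
from h import *
sayc(); plan(case(-.0148,0,.255),down(-168),n=3)
E
```

```text
clock: 12.95
tool_pos: [0.5311, 0.3005, 0.3067]
orientation: [126.1, 88.2, -136.3]
force: [0.7, -0.0, -0.6]
opening: 0.0759
case X -0.0145 Y -0.0018 z 0.3067
t 12.95 p [0.5311 0.3005 0.3067] jaw -172.47 xdir [-0.0221 -0.0211 -0.9995] q [ 47.8  19.5 -14.4  -0.1 -57.8 -40.1] F [ 0.7 -0.  -0.6] open 0.0759
t 12.95 n 3 dist 0.0517 w [-4.45 -0.98 -1.46]
0 [0.0172, -0.0003, 0.0009] [-1.48, -0.33, -0.49]
1 [0.0172, -0.0002, 0.0008] [-1.48, -0.33, -0.49]
2 [0.0172, -0.0, 0.0007] [-1.48, -0.33, -0.49]
```

```bash
python3 -m inch '[0.017,0,0.001,-1.6,-0.4,-0.6,0.076, 0.017,0,0.001,-1.2,-0.3,-0.5,0.076, 0.016,0,0.001,-0.8,-0.3,-0.4,0.076, 0,0,0,0,0,0,0.076]'
python3 - <<'E'
from h import *
sayc(); plan(case(-.0148,0,.245),down(-169),n=1)
s=snap('wrist','w8.png')
C=cloud(s);p,Rc,o=pose()
T=(C-p)@Rc
# finger tips in tool frame
for v in range(200,330,12):
    print(v,[(u,T[v,u].round(3).tolist()) for u in (150,170,185,330,345,360) ] if v in(224,248,272) else '')
E
```

```text
clock: 13.45
tool_pos: [0.5293, 0.3018, 0.2469]
orientation: [123.6, 89.3, -135.4]
force: [-0.1, 0.8, -0.4]
opening: 0.0758
case X -0.0161 Y -0.0002 z 0.2469
t 13.45 p [0.5293 0.3018 0.2469] jaw -169.01 xdir [-0.0083 -0.0082 -0.9999] q [ 48.   22.8 -18.6  -0.1 -49.3 -37. ] F [-0.1  0.8 -0.4] open 0.0758
t 13.45 n 1 dist 0.0023 w [-0.01 -0.37 -0.56]
0 [0.0019, -0.0013, 0.0002] [-0.01, -0.37, -0.56]
200 
212 
224 [(150, [0.242, -0.08, 0.013]), (170, [0.242, -0.065, 0.013]), (185, [0.242, -0.054, 0.013]), (330, [0.243, 0.053, 0.013]), (345, [0.223, 0.059, 0.006]), (360, [0.194, 0.059, -0.005])]
236 
248 [(150, [0.149, -0.047, -0.011]), (170, [0.151, -0.039, -0.01]), (185, [0.169, -0.037, -0.002]), (330, [0.225, 0.05, 0.025]), (345, [0.152, 0.039, -0.01]), (360, [0.148, 0.045, -0.012])]
260 
272 [(150, [0.096, -0.028, -0.029]), (170, [0.095, -0.022, -0.03]), (185, [0.096, -0.019, -0.029]), (330, [0.095, 0.019, -0.03]), (345, [0.096, 0.024, -0.029]), (360, [0.095, 0.027, -0.03])]
284 
296 
308 
320
```

View pics/w8.png

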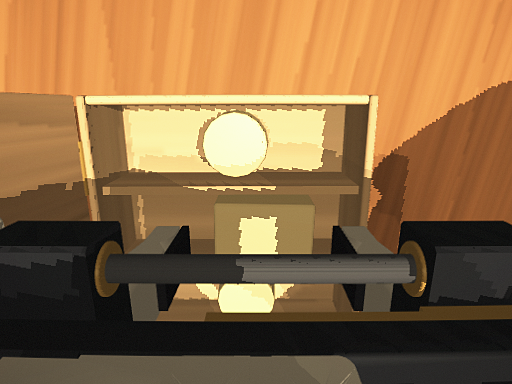

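Run:
```python
from h import *
s=snap('wrist');p,Rc,o=pose()
cv2.imwrite('pics/w8z.png',cv2.resize(s['color'][80:260,190:390,::-1],None,fx=4,fy=4,interpolation=cv2.INTER_NEAREST))
C=cloud(s);T=(C-p)@Rc
for v in (195,215,230,240): 
    print(v,[(u,(C[v,u,2]).round(3),T[v,u,1].round(4)) for u in range(300,380,4)])
```

```text
195 [(300, np.float64(0.031), np.float64(0.0273)), (304, np.float64(0.032), np.float64(0.0297)), (308, np.float64(0.031), np.float64(0.0323)), (312, np.float64(0.005), np.float64(0.0394)), (316, np.float64(0.005), np.float64(0.0423)), (320, np.float64(0.006), np.float64(0.0451)), (324, np.float64(0.005), np.float64(0.0482)), (328, np.float64(0.006), np.float64(0.0509)), (332, np.float64(0.005), np.float64(0.054)), (336, np.float64(0.004), np.float64(0.0572)), (340, np.float64(0.006), np.float64(0.0598)), (344, np.float64(0.017), np.float64(0.0597)), (348, np.float64(0.027), np.float64(0.0596)), (352, np.float64(0.033), np.float64(0.0603)), (356, np.float64(0.042), np.float64(0.0601)), (360, np.float64(0.051), np.float64(0.0595)), (364, np.float64(0.055), np.float64(0.0607)), (368, np.float64(0.056), np.float64(0.0626)), (372, np.float64(0.0), np.float64(0.0853)), (376, np.float64(0.001), np.float64(0.0879))]
215 [(300, np.float64(0.051), np.float64(0.025)), (304, np.float64(0.05), np.float64(0.0275)), (308, np.float64(0.05), np.float64(0.0298)), (312, np.float64(0.051), np.float64(0.
[... 1870 characters left out ...]
float64(0.0429)), (320, np.float64(0.01), np.float64(0.0459)), (324, np.float64(0.01), np.float64(0.0489)), (328, np.float64(0.009), np.float64(0.0521)), (332, np.float64(0.071), np.float64(0.04)), (336, np.float64(0.08), np.float64(0.0397)), (340, np.float64(0.086), np.float64(0.0402)), (344, np.float64(0.09), np.float64(0.0409)), (348, np.float64(0.088), np.float64(0.0433)), (352, np.float64(0.089), np.float64(0.045)), (356, np.float64(0.092), np.float64(0.0461)), (360, np.float64(0.094), np.float64(0.0473)), (364, np.float64(0.093), np.float64(0.0494)), (368, np.float64(0.092), np.float64(0.0516)), (372, np.float64(0.091), np.float64(0.0537)), (376, np.float64(0.094), np.float64(0.0544))]
```

View pics/w8z.png

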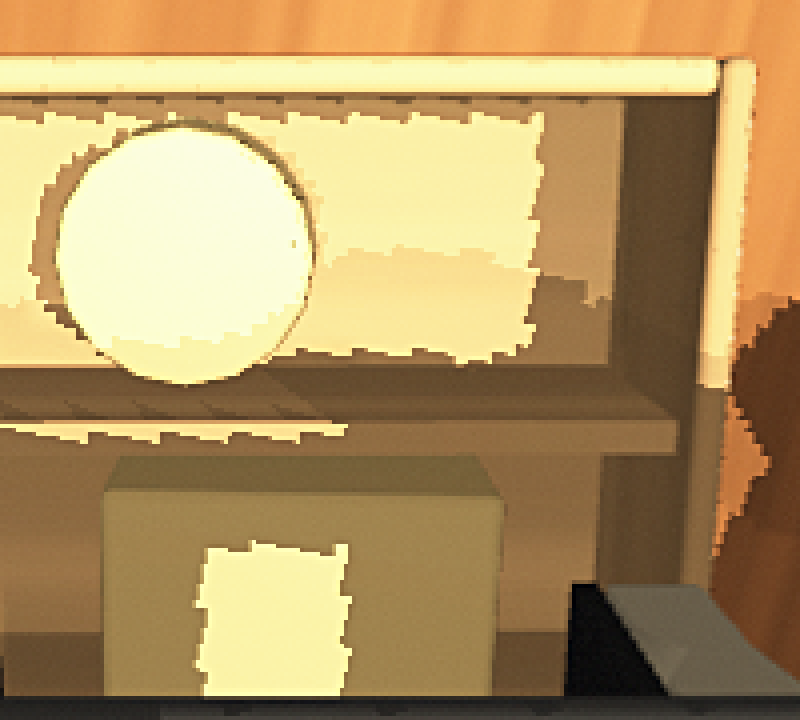

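By sight the front gap runs from 34 to 60 mm in the tool frame, and the finger spans 39.5 to 60 mm. A 1.7 mm shift centres it, so I go in slowly.

```bash
python3 -m inch '[0.003,-0.0017,0,0,-0.4,-0.6,0.076, 0.012,-0.0002,0,0,0,0,0.076]'
python3 - <<'E'
from h import *
sayc(); plan(case(-.0146,0,.195),down(-169),n=4)
s=snap('wrist','w9.png')
E
```

```text
clock: 13.8
tool_pos: [0.5326, 0.3032, 0.2349]
orientation: [-59.2, 89.5, 41.8]
force: [0.8, 0.6, 0.0]
opening: 0.0757
case X -0.0125 Y 0.0007 z 0.2349
t 13.8 p [0.5326 0.3032 0.2349] jaw -169.0 xdir [ 0.006   0.0054 -1.    ] q [ 47.9  23.6 -19.3   0.1 -46.6 -37. ] F [0.8 0.6 0. ] open 0.0757
t 13.8 n 4 dist 0.0399 w [-0.    0.24  0.4 ]
0 [0.01, 0.0006, -0.0002] [-0.0, 0.06, 0.1]
1 [0.01, 0.0006, -0.0002] [-0.0, 0.06, 0.1]
2 [0.01, 0.0005, -0.0002] [-0.0, 0.06, 0.1]
3 [0.01, 0.0005, -0.0002] [-0.0, 0.06, 0.1]
```

View pics/w9.png

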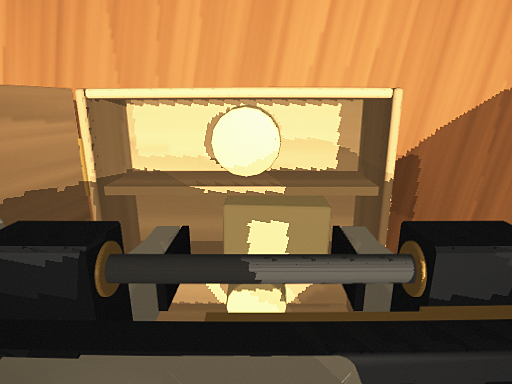

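```bash
python3 -m inch '[0,0.0015,-0.0005,0,0.1,0.2,0.076]'
python3 - <<'E'
from h import *
sayc()
s=snap('wrist');p,Rc,o=pose();C=cloud(s);T=(C-p)@Rc
for v in (215,230,240): 
    print(v,[(u,(C[v,u,2]).round(3),T[v,u,1].round(4)) for u in (*range(318,344,2),*range(360,400,4))])
E
```

```text
clock: 13.98
tool_pos: [0.5304, 0.3018, 0.2322]
orientation: [26.4, 90.0, 127.4]
force: [0.3, -0.6, 0.1]
opening: 0.0758
case X -0.0149 Y -0.0004 z 0.2322
t 13.97 p [0.5304 0.3018 0.2322] jaw -169.04 xdir [-3.e-04  4.e-04 -1.e+00] q [ 47.9  23.7 -19.5  -0.  -46.8 -37. ] F [ 0.3 -0.6  0.1] open 0.0758
215 [(318, np.float64(0.051), np.float64(0.0317)), (320, np.float64(0.049), np.float64(0.0331)), (322, np.float64(0.049), np.float64(0.0342)), (324, np.float64(0.05), np.float64(0.0352)), (326, np.float64(0.005), np.float64(0.0459)), (328, np.float64(0.005), np.float64(0.0475)), (330, np.float64(0.005), np.float64(0.0488)), (332, np.float64(0.006), np.float64(0.05)), (334, np.float64(0.005), np.float64(0.0515)), (336, np.float64(0.006), np.float64(0.0526)), (338, np.float64(0.006), np.float64(0.054)), (340, np.float64(0.006), np.float64(0.0556)), (342, np.float64(0.005), np.float64(0.057)), (360, np.float64(0.03), np.float64(0.0611)), (364, np.float64(0.038), np.float64(0.0608)), (368, np.float64(0.045), np.float64(0.0606)), (372, np.float64(0.052), np.float64(0.0606)), (376, np.float64(
[... 1657 characters left out ...]
loat64(0.039)), (334, np.float64(0.059), np.float64(0.0391)), (336, np.float64(0.064), np.float64(0.0389)), (338, np.float64(0.067), np.float64(0.0391)), (340, np.float64(0.071), np.float64(0.039)), (342, np.float64(0.073), np.float64(0.0393)), (360, np.float64(0.077), np.float64(0.0467)), (364, np.float64(0.077), np.float64(0.0486)), (368, np.float64(0.077), np.float64(0.0503)), (372, np.float64(0.077), np.float64(0.0523)), (376, np.float64(0.076), np.float64(0.0545)), (380, np.float64(0.055), np.float64(0.0649)), (384, np.float64(0.001), np.float64(0.0898)), (388, np.float64(0.0), np.float64(0.0933)), (392, np.float64(-0.0), np.float64(0.0965)), (396, np.float64(-0.0), np.float64(0.0994))]
```

```bash
python3 -m inch '[0.01,0.0002,0,0,0,0,0.076, 0.01,0,0,0,0,0,0.076]'
python3 - <<'E'
from h import *
sayc(); plan(case(-.0149,0,.194),down(-169),n=2)
E
```

```text
clock: 14.28
tool_pos: [0.5302, 0.3019, 0.2122]
orientation: [-37.7, 89.9, 63.3]
force: [-0.0, -0.1, -1.1]
opening: 0.0758
case X -0.0151 Y -0.0002 z 0.2122
t 14.28 p [0.5302 0.3019 0.2122] jaw -169.03 xdir [ 9.0e-04  1.7e-03 -1.0e+00] q [ 48.   25.1 -20.6  -0.  -44.2 -37. ] F [-0.  -0.1 -1.1] open 0.0758
t 14.28 n 2 dist 0.0182 w [-0.03  0.09  0.07]
0 [0.0091, -0.0001, 0.0001] [-0.02, 0.04, 0.03]
1 [0.0091, -0.0001, 0.0001] [-0.02, 0.04, 0.03]
```

Both fingers are in with no contact force. I go the rest of the way down and grip.

```bash
python3 -m inch '[0.009,0,0,0,0,0,0.076, 0.008,0,0,0,0,0,0.05, 0,0,0,0,0,0,0.05, 0,0,0,0,0,0,0.05, 0,0,0,0,0,0,0.05]'
python3 - <<'E'
from h import *
sayc()
E
```

```text
clock: 14.9
tool_pos: [0.53, 0.3017, 0.1926]
orientation: [84.2, 90.0, -174.8]
force: [0.5, 0.9, -1.8]
opening: 0.0598
case X -0.0154 Y -0.0004 z 0.1926
t 14.9 p [0.53   0.3017 0.1926] jaw -169.03 xdir [-8.e-04 -1.e-04 -1.e+00] q [ 48.   26.5 -21.4  -0.  -42.1 -37. ] F [ 0.5  0.9 -1.8] open 0.0598
```

```bash
python3 -m inch '[-0.012,0,0,0,0,0,0.05, -0.03,0,0,0,0,0,0.05, -0.04,0,0,0,0,0,0.05, -0.04,0,0,0,0,0,0.05, -0.04,0,0,0,0,0,0.05]'
python3 - <<'E'
from h import *
sayc(); plan([.489,-.0184,.30],down(-104),mm=45); s=snap('scene','s10.png')
E
```

```text
clock: 15.52
tool_pos: [0.5294, 0.3009, 0.36]
orientation: [117.4, 89.7, -141.6]
force: [0.1, 0.7, -1.7]
opening: 0.0602
case X -0.0161 Y -0.0011 z 0.3600
t 15.53 p [0.5294 0.3009 0.36  ] jaw -169.05 xdir [-0.0037 -0.0029 -1.    ] q [ 48.   16.3 -11.5  -0.1 -62.5 -37. ] F [ 0.1  0.7 -1.7] open 0.0602
t 15.53 n 8 dist 0.3274 w [-6.505e+01  3.000e-02 -2.900e-01]
0 [0.0076, 0.0125, -0.0382] [-8.13, 0.0, -0.04]
1 [0.0076, 0.0178, -0.0361] [-8.13, 0.0, -0.04]
2 [0.0076, 0.0227, -0.0332] [-8.13, 0.0, -0.04]
3 [0.0076, 0.0272, -0.0296] [-8.13, 0.0, -0.04]
4 [0.0076, 0.0311, -0.0255] [-8.13, 0.0, -0.04]
5 [0.0076, 0.0344, -0.0208] [-8.13, 0.0, -0.04]
6 [0.0075, 0.037, -0.0158] [-8.13, 0.0, -0.04]
7 [0.0075, 0.0389, -0.0104] [-8.13, 0.0, -0.04]
```

View pics/s10.png

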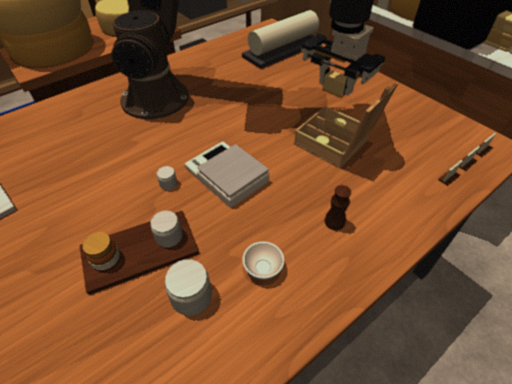

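The block is out and held at (338,80), and the rounds are still in the case. I carry it to the scale, keeping some height until the last rows.

```bash
python3 -m inch '[0.005,0.0125,-0.038,-8.1,0,0,0.05, 0.005,0.018,-0.036,-8.1,0,0,0.05, 0.005,0.0227,-0.033,-8.1,0,0,0.05, 0.005,0.027,-0.03,-8.1,0,0,0.05, 0.005,0.031,-0.0255,-8.1,0,0,0.05, 0.005,0.034,-0.021,-8.1,0,0,0.05, 0.005,0.037,-0.016,-8.1,0,0,0.05, 0.005,0.038,-0.0104,-8.1,0,0,0.05, 0,0,0,0,0,0,0.05]'
python3 - <<'E'
from h import *
say(); plan([.489,-.0184,.25],down(-104),n=4)
E
```

```text
clock: 16.7
tool_pos: [0.494, -0.0262, 0.3338]
orientation: [-136.7, 88.8, 31.4]
force: [0.3, 0.8, -1.1]
opening: 0.0598
t 16.7 p [ 0.494  -0.0262  0.3338] jaw -101.87 xdir [ 0.0183  0.0112 -0.9998] q [ 19.7   6.7 -27.7  -0.3 -54.4  58.6] F [ 0.3  0.8 -1.1] open 0.0598
t 16.7 n 4 dist 0.0843 w [ 2.13 -0.88  0.86]
0 [0.0209, -0.0013, 0.002] [0.53, -0.22, 0.21]
1 [0.0209, -0.0014, 0.0019] [0.53, -0.22, 0.21]
2 [0.0209, -0.0015, 0.0018] [0.53, -0.22, 0.21]
3 [0.0209, -0.0015, 0.0018] [0.53, -0.22, 0.21]
```

```bash
python3 -m inch '[0.02,-0.0013,0.002,0.9,-0.5,0.4,0.05, 0.02,-0.0014,0.002,0.7,-0.4,0.4,0.05, 0.02,-0.0015,0.002,0.5,-0.2,0.1,0.05, 0.015,-0.0015,0.002,0,0,0,0.05, 0,0,0,0,0,0,0.05]'
python3 - <<'E'
from h import *
say(); plan([.489,-.0184,.24],down(-104),n=1)
E
```

```text
clock: 17.32
tool_pos: [0.4876, -0.0152, 0.2554]
orientation: [9.9, 89.8, 175.5]
force: [0.1, 0.1, -1.4]
opening: 0.0595
t 17.32 p [ 0.4876 -0.0152  0.2554] jaw -104.41 xdir [-4.e-03  3.e-04 -1.e+00] q [ 21.3  12.1 -33.6  -0.1 -44.6  54.4] F [ 0.1  0.1 -1.4] open 0.0595
t 17.32 n 1 dist 0.0157 w [-0.41  0.22 -0.04]
0 [0.0153, 0.0027, -0.0023] [-0.41, 0.22, -0.04]
```

```bash
python3 -m inch '[0.008,0.001,-0.001,0,0.2,0,0.05, 0.005,0.001,-0.001,0,0,0,0.05, 0,0,0,0,0,0,0.05]'
python3 - <<'E'
from h import *
say()
E
```

```text
clock: 17.7
tool_pos: [0.4897, -0.0168, 0.2422]
orientation: [170.6, 89.9, -23.8]
force: [0.0, 0.3, -1.2]
opening: 0.0599
t 17.7 p [ 0.4897 -0.0168  0.2422] jaw -104.4 xdir [ 9.e-04 -4.e-04 -1.e+00] q [ 21.1  13.3 -34.4   0.1 -42.4  54.5] F [ 0.   0.3 -1.2] open 0.0599
```

```bash
python3 -m inch '[0.002,0,0,0,0,0,0.05,0.001,0,0,0,0,0,0.05]'
python3 - <<'E'
from h import *
say()
s=snap('scene');cv2.imwrite('pics/s11.png',cv2.resize(s['color'][110:230,160:300,::-1],None,fx=5,fy=5))
E
```

```text
clock: 17.95
tool_pos: [0.4899, -0.0169, 0.2395]
orientation: [-168.9, 89.9, -3.3]
force: [-0.3, 0.0, -0.2]
opening: 0.0597
t 17.95 p [ 0.4899 -0.0169  0.2395] jaw -104.42 xdir [ 2.e-03 -1.e-04 -1.e+00] q [ 21.1  13.5 -34.5   0.1 -41.9  54.5] F [-0.3  0.  -0.2] open 0.0597
```

View pics/s11.png

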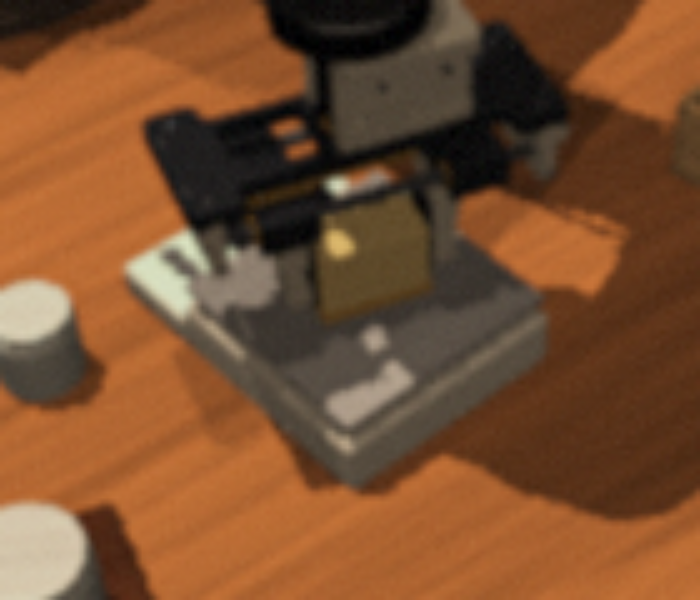

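Force is back near zero, so the block is just about touching the plate. I take one more small step.

```bash
python3 -m inch '[0.001,0,0,0,0,0,0.05, 0.001,0,0,0,0,0,0.05]'
python3 - <<'E'
from h import *
say()
E
```

```text
clock: 18.25
tool_pos: [0.49, -0.017, 0.2376]
orientation: [-163.9, 89.9, 1.6]
force: [0.1, -0.6, -1.4]
opening: 0.0596
t 18.25 p [ 0.49   -0.017   0.2376] jaw -104.43 xdir [ 2.5e-03  1.0e-04 -1.0e+00] q [ 21.1  13.6 -34.6   0.1 -41.6  54.5] F [ 0.1 -0.6 -1.4] open 0.0596
```

```bash
python3 -m inch '[0.001,0,0,0,-0.1,0,0.05, 0.001,0,0,0,0,0,0.05]'; python3 -c "
from h import *
say()"
```

```text
clock: 18.5
tool_pos: [0.4902, -0.0169, 0.2373]
orientation: [-165.1, 89.9, 0.5]
force: [-7.0, 2.6, 17.0]
opening: 0.0598
t 18.5 p [ 0.4902 -0.0169  0.2373] jaw -104.39 xdir [ 0.0012  0.     -1.    ] q [ 21.1  13.7 -34.6   0.  -41.6  54.5] F [-7.   2.6 17. ] open 0.0598
```

```bash
python3 -m inch '[0.001,0,0,0,-0.1,0,0.05]'; python3 -c "
from h import *
say()"
```

```text
clock: 18.62
tool_pos: [0.4904, -0.0169, 0.2373]
orientation: [-120.2, 90.0, 45.4]
force: [-3.4, 0.1, 9.3]
opening: 0.0599
t 18.62 p [ 0.4904 -0.0169  0.2373] jaw -104.36 xdir [ 2.e-04  2.e-04 -1.e+00] q [ 21.   13.7 -34.5  -0.  -41.7  54.6] F [-3.4  0.1  9.3] open 0.0599
```

Seated. I release, rise and turn to grip the long sides.

```bash
python3 -m inch '[0,0,0,0,0,0,0.0875, 0,0,0,0,0,0,0.0875, 0,0,0,0,0,0,0.0875, -0.02,0,0,0,0,0,0.0875, -0.03,0,0,0,0,0,0.0875, -0.04,0,0,0,0,0,0.08, 0,0,0,0,0,0,0.075]'
python3 - <<'E'
from h import *
say(); plan([.490,-.017,.33],down(-194),dg=9.5)
s=snap('wrist','w12.png')
s=snap('scene');cv2.imwrite('pics/s12.png',cv2.resize(s['color'][110:230,160:300,::-1],None,fx=5,fy=5))
E
```

```text
clock: 19.5
tool_pos: [0.4905, -0.0169, 0.3292]
orientation: [36.4, 89.9, -157.9]
force: [0.7, 0.5, -0.3]
opening: 0.0767
t 19.5 p [ 0.4905 -0.0169  0.3292] jaw -104.35 xdir [-1.3e-03 -5.0e-04 -1.0e+00] q [ 21.    7.  -28.2   0.  -54.9  54.6] F [ 0.7  0.5 -0.3] open 0.0767
t 19.5 n 10 dist 0.001 w [ 8.965e+01  1.000e-02 -9.000e-02]
0 [-0.0001, 0.0, 0.0001] [8.96, 0.0, -0.01]
1 [-0.0001, 0.0, 0.0] [8.96, 0.0, -0.01]
2 [-0.0001, 0.0, 0.0] [8.96, 0.0, -0.01]
3 [-0.0001, 0.0, 0.0] [8.96, 0.0, -0.01]
4 [-0.0001, 0.0, 0.0] [8.96, 0.0, -0.01]
5 [-0.0001, 0.0001, 0.0] [8.96, 0.0, -0.01]
6 [-0.0001, 0.0001, 0.0] [8.96, 0.0, -0.01]
7 [-0.0001, 0.0001, 0.0] [8.96, 0.0, -0.01]
8 [-0.0001, 0.0001, -0.0] [8.96, 0.0, -0.01]
9 [-0.0001, 0.0001, -0.0] [8.96, 0.0, -0.01]
```

View pics/s12.png

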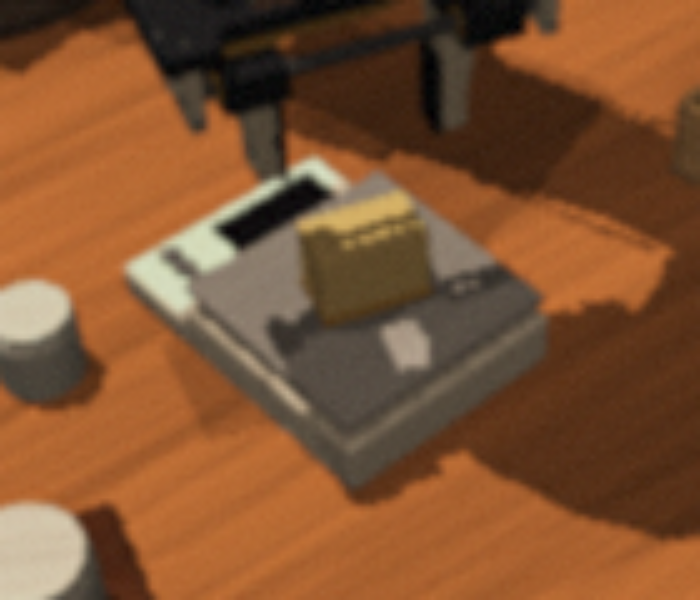

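View pics/w12.png

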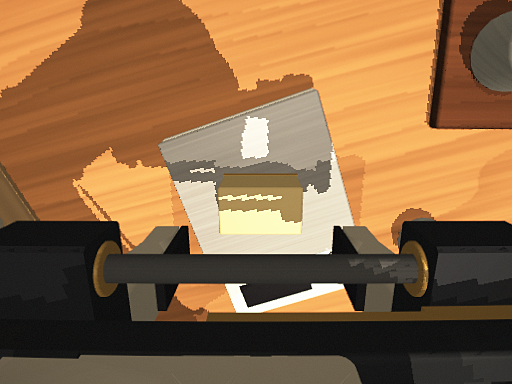

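The block stands free on the plate. Now I rotate by 90°.

```bash
python3 -m inch '[0,0,0,9,0,0,0.07, 0,0,0,9,0,0,0.07, 0,0,0,9,0,0,0.07, 0,0,0,9,0,0,0.07, 0,0,0,9,0,0,0.07, 0,0,0,9,0,0,0.07, 0,0,0,9,0,0,0.07, 0,0,0,9,0,0,0.07, 0,0,0,9,0,0,0.07, 0,0,0,8,0,0,0.07]'
python3 - <<'E'
from h import *
say(); 
s=snap('top');P=cloud(s)
s2=snap('wrist','w13.png');C=cloud(s2)
with np.errstate(invalid='ignore'):
  k=(C[...,2]>.088)&(C[...,2]<.102)&(abs(C[...,0]-.49)<.05)&(abs(C[...,1]+.017)<.05);k[215:]=0
print(k.sum(),cv2.minAreaRect(C[k][:,:2].astype(np.float32)),np.median(C[k][:,2]))
plan([.490,-.017,.265],down(-194.4),n=3)
E
```

```text
clock: 20.85
tool_pos: [0.485, -0.0182, 0.312]
orientation: [120.3, 88.2, -166.1]
force: [-0.0, 0.6, -0.4]
opening: 0.0702
t 20.85 p [ 0.485  -0.0182  0.312 ] jaw 163.57 xdir [-0.0305 -0.0075 -0.9995] q [ 21.    8.1 -29.3  -0.3 -54.4 -37.3] F [-0.   0.6 -0.4] open 0.0702
1880 ((0.48280811309814453, -0.03564181551337242), (0.02227778546512127, 0.03613099455833435), 73.87667083740234) 0.09488755699466535
t 20.95 n 3 dist 0.0473 w [-1.83 -0.88 -1.57]
0 [0.0156, -0.0019, 0.0011] [-0.61, -0.29, -0.52]
1 [0.0156, -0.0018, 0.001] [-0.61, -0.29, -0.52]
2 [0.0157, -0.0016, 0.0009] [-0.61, -0.29, -0.52]
```

View pics/w13.png

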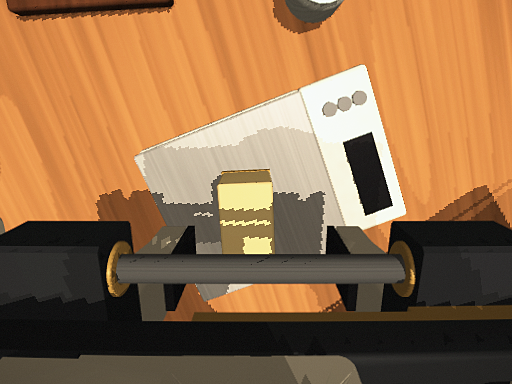

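```bash
python3 -m inch '[0.006,-0.002,0.001,-0.8,-0.5,-0.8,0.07, 0.006,-0.002,0.001,-0.6,-0.4,-0.7,0.07, 0.006,-0.001,0.001,-0.4,0,-0.1,0.07]'
python3 - <<'E'
from h import *
say(); plan([.4904,-.0169,.239],down(-194.4),n=3)
s2=snap('wrist','w14.png');C=cloud(s2);p,Rc,o=pose();T=(C-p)@Rc
with np.errstate(invalid='ignore'):
  k=(C[...,2]>.088)&(C[...,2]<.102)&(abs(C[...,0]-.49)<.05)&(abs(C[...,1]+.017)<.05);k[222:]=0
print(k.sum(),'toolframe y',T[k][:,1].min(),T[k][:,1].max(),T[k][:,2].min())
E
```

```text
clock: 21.32
tool_pos: [0.4904, -0.0167, 0.2918]
orientation: [-58.0, 89.9, 18.1]
force: [-0.3, -0.1, -0.1]
opening: 0.07
t 21.32 p [ 0.4904 -0.0167  0.2918] jaw 166.08 xdir [ 1.4e-03  5.0e-04 -1.0e+00] q [ 21.1   9.4 -31.    0.  -49.5 -35. ] F [-0.3 -0.1 -0.1] open 0.07
t 21.32 n 3 dist 0.0528 w [0.48 0.04 0.07]
0 [0.0176, 0.0, -0.0001] [0.16, 0.01, 0.02]
1 [0.0176, 0.0, -0.0001] [0.16, 0.01, 0.02]
2 [0.0176, -0.0, -0.0001] [0.16, 0.01, 0.02]
2713 toolframe y -0.015383233312732676 0.02055264831778147 -0.03112577403286984
```

```bash
python3 -m inch '[0.018,0.001,0,0,0,0,0.07, 0.018,0,0,0,0,0,0.06, 0.016,0,0,0,0,0,0.05, 0,0,0,0,0,0,0.03, 0,0,0,0,0,0,0.025, 0,0,0,0,0,0,0.025, 0,0,0,0,0,0,0.025]'
python3 - <<'E'
from h import *
say()
E
```

```text
clock: 22.25
tool_pos: [0.4899, -0.0162, 0.2384]
orientation: [-66.0, 89.9, 10.3]
force: [0.4, 0.3, -1.2]
opening: 0.0362
t 22.25 p [ 0.4899 -0.0162  0.2384] jaw 166.28 xdir [ 1.6e-03  3.0e-04 -1.0e+00] q [ 21.2  13.6 -34.6   0.  -41.8 -34.9] F [ 0.4  0.3 -1.2] open 0.0362
```

```bash
python3 -m inch '[-0.02,0,0,0,0,0,0.025, -0.035,0,0,0,0,0,0.025, -0.035,0,0,0,0,0,0.025]'
python3 - <<'E'
from h import *
say(); plan([.5325,-.3205,.34],down(166),mm=45)
E
```

```text
clock: 22.62
tool_pos: [0.4888, -0.0165, 0.3289]
orientation: [121.0, 89.8, -162.7]
force: [0.3, 0.0, -2.3]
opening: 0.0357
t 22.62 p [ 0.4888 -0.0165  0.3289] jaw 166.27 xdir [-0.0036 -0.0011 -1.    ] q [ 21.2   6.9 -28.3  -0.  -55.  -34.9] F [ 0.3  0.  -2.3] open 0.0357
t 22.62 n 7 dist 0.3073 w [ 0.27 -0.11 -0.18]
0 [-0.0016, -0.0164, -0.0407] [0.04, -0.02, -0.03]
1 [-0.0016, -0.0164, -0.0407] [0.04, -0.02, -0.03]
2 [-0.0016, -0.0164, -0.0407] [0.04, -0.02, -0.03]
3 [-0.0016, -0.0165, -0.0407] [0.04, -0.02, -0.03]
4 [-0.0016, -0.0165, -0.0407] [0.04, -0.02, -0.03]
5 [-0.0016, -0.0165, -0.0407] [0.04, -0.02, -0.03]
6 [-0.0016, -0.0165, -0.0406] [0.04, -0.02, -0.03]
```

```bash
python3 -m inch '[-0.002,-0.0164,-0.04,0,0,0,0.025, -0.002,-0.0164,-0.0405,0,0,0,0.025, -0.002,-0.0164,-0.0405,0,0,0,0.025, -0.002,-0.0164,-0.0405,0,0,0,0.025, -0.002,-0.0164,-0.0405,0,0,0,0.025, -0.002,-0.0164,-0.0405,0,0,0,0.025, -0.001,-0.014,-0.035,0,0,0,0.025, 0,0,0,0,0,0,0.025]'
python3 - <<'E'
from h import *
say(); plan([.5325,-.3205,.30],down(166),n=4)
s=snap('wrist','w15.png'); s=snap('scene','s15.png'); s=snap('top','t15.png')
E
```

```text
clock: 23.62
tool_pos: [0.5345, -0.3214, 0.3486]
orientation: [-71.5, 89.5, 4.9]
force: [-0.8, 0.5, -1.1]
opening: 0.0358
t 23.62 p [ 0.5345 -0.3214  0.3486] jaw 166.49 xdir [ 8.2e-03  7.0e-04 -1.0e+00] q [-13.2  17.9 -10.7  -0.2 -60.9  -0.3] F [-0.8  0.5 -1.1] open 0.0358
t 23.62 n 4 dist 0.0487 w [0.49 0.15 0.45]
0 [0.0122, 0.0006, 0.0001] [0.12, 0.04, 0.11]
1 [0.0122, 0.0006, 0.0001] [0.12, 0.04, 0.11]
2 [0.0122, 0.0006, 0.0001] [0.12, 0.04, 0.11]
3 [0.0122, 0.0006, 0.0001] [0.12, 0.04, 0.11]
```

View pics/w15.png

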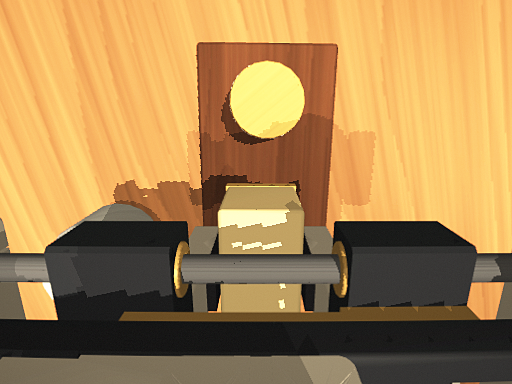

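View pics/s15.png

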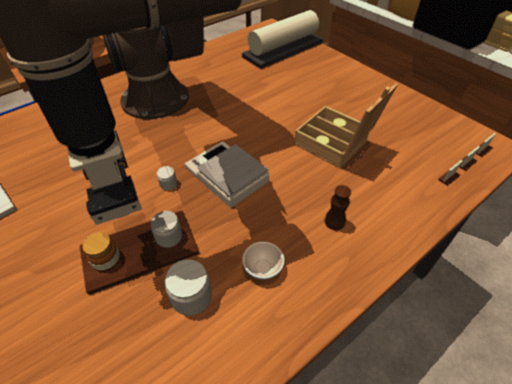

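The wrist view shows the jar's cap at (267,100) with board edges at columns 198 and 337, and the held block at columns 220–303. I measure the block, jar and board in the tool frame.

Run:
```python
from h import *
s=snap('wrist');p,Rc,o=pose();C=cloud(s);T=(C-p)@Rc
hsv=cv2.cvtColor(s['color'],cv2.COLOR_RGB2HSV)
# block: depth mask
k=(T[...,0]>.13)&(T[...,0]<.185)&(abs(T[...,1])<.017);k[255:]=0; k[:170]=0
B=T[k];print('block x',np.percentile(B[:,0],[1,50,99]).round(4),'z min',np.percentile(B[:,2],[0.5,1,5]).round(4))
kt=k&(T[...,0]<.147);print('top face z min',np.percentile(T[kt][:,2],[0,1,5]).round(4),'y of top', )
k2=(T[...,0]>.138)&(T[...,0]<.15)&(abs(T[...,1])<.03)&(T[...,2]<-.015);k2[225:]=0;print('top y',np.percentile(T[k2][:,1],[1,99]).round(4))
# jar cap
k3=(C[...,2]>.074)&(C[...,2]<.09)&(T[...,2]<-.04);q=T[k3];print('jar n',k3.sum(),cv2.minEnclosingCircle(C[k3][:,:2].astype(np.float32)),'tool',((q.max(0)+q.min(0))/2).round(4),'z',np.median(C[k3][:,2]))
c,_=cv2.minEnclosingCircle(C[k3][:,:2].astype(np.float32)); print('jar tool', ((np.r_[c,.082]-p)@Rc).round(4))
# board edges at z .016 rows 60,150
e=onz(s,[(199,60),(337,60),(205,200),(330,200)],.016);print(((e-p)@Rc).round(4))
say()
```

```text
block x [0.1415 0.1431 0.1829] z min [-0.0317 -0.0317 -0.0315]
top face z min [-0.0318 -0.0315 -0.0311] y of top
top y [-0.0163  0.0183]
jar n 4534 ((0.513300895690918, -0.3933374881744385), 0.028311828151345253) tool [ 0.2666  0.0052 -0.0785] z 0.08201143049767172
jar tool [ 0.2667  0.0054 -0.0785]
[[ 0.3331 -0.0552 -0.1129]
 [ 0.3321  0.0715 -0.1127]
 [ 0.3336 -0.0559  0.0215]
 [ 0.3325  0.0724  0.0215]]
t 23.82 p [ 0.5344 -0.3185  0.349 ] jaw 166.67 xdir [ 0.0085  0.0011 -1.    ] q [-12.9  17.8 -10.8  -0.2 -60.9  -0.3] F [0.5 0.4 0.1] open 0.036
```

Run:
```python
from h import *
s=snap('wrist','w16.png');p,Rc,o=pose();C=cloud(s);T=(C-p)@Rc
cv2.imwrite('pics/w16z.png',cv2.resize(s['color'][30:230,180:360,::-1],None,fx=4,fy=3,interpolation=cv2.INTER_NEAREST))
k=(T[...,0]>.13)&(T[...,0]<.15)&(abs(T[...,1])<.03)&(T[...,2]<-.01);k[225:]=0
B=C[k]; a=np.radians(166-90); ay=np.array([np.cos(a),np.sin(a)]); ax=np.array([ay[1],-ay[0]])
# ay points from jar to tin (+y); ax board x
u=B[:,:2]@ay; v=B[:,:2]@ax
print('block end along',np.percentile(u,1)+.03,'across',(np.percentile(v,1)+np.percentile(v,99))/2, np.percentile(v,[1,99]))
k3=(C[...,2]>.074)&(C[...,2]<.09)&(T[...,2]<-.04);c,_=cv2.minEnclosingCircle(C[k3][:,:2].astype(np.float32));c=np.array(c)
print('jar along +.073',c@ay+.073,'across',c@ax)
e=onz(s,[(199,60),(337,60),(205,200),(330,200),(220,43.5),(310,44)],.016)[:,:2]
print('board edges across',(e@ax).round(4),'mid',(e[:4]@ax).mean(),'end+.125',(e[4:]@ay+.125))
for q in ([.5497,-.2496],[.5148,-.3908],[.533,-.3207]): print('top cam along/across',np.array(q)@ay,np.array(q)@ax)
print('tcp grasp', (p+Rc[:,0]*.159)[:2]@ay,(p+Rc[:,0]*.159)[:2]@ax); say()
```

```text
block end along -0.1804752407611205 across 0.596028044523444 [0.57879199 0.61326409]
jar along +.073 -0.18464015733918987 across 0.5931313419646091
board edges across [0.6549 0.5281 0.6539 0.5256 0.6353 0.5536] mid 0.5906070858009067 end+.125 [-0.17971838 -0.18013658]
top cam along/across -0.1092013472673514 0.5937552658755922
top cam along/across -0.25465017797395045 0.5940513166872331
top cam along/across -0.18222946906208917 0.5947519740239195
tcp grasp -0.17900650346939173 0.5968722047231372
t 23.88 p [ 0.5345 -0.3183  0.3491] jaw 166.7 xdir [ 0.0087  0.0011 -1.    ] q [-12.9  17.8 -10.8  -0.2 -60.9  -0.3] F [-0.2 -0.  -1.6] open 0.0357
```

View pics/w16z.png

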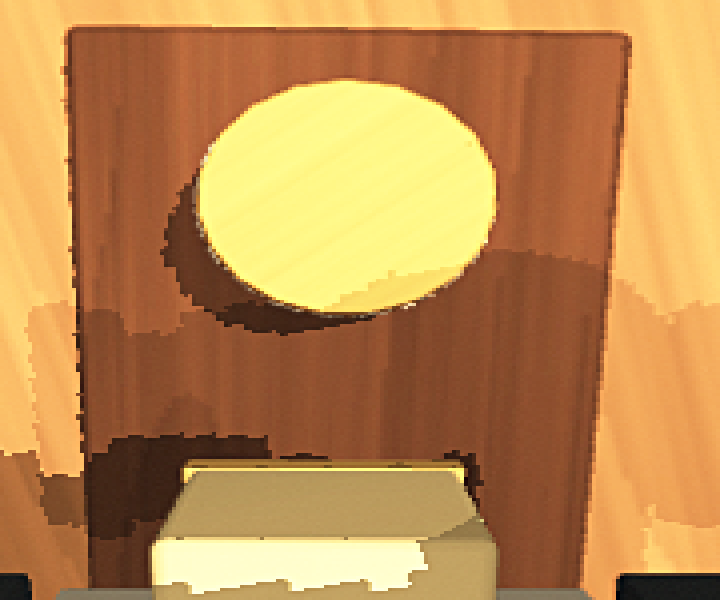

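Run:
```python
from h import *
plan([.5325,-.3195,.25],down(166.3),n=4)
```

```text
t 23.88 n 4 dist 0.0992 w [0.4  0.18 0.47]
0 [0.0248, 0.0006, -0.0005] [0.1, 0.04, 0.12]
1 [0.0248, 0.0006, -0.0005] [0.1, 0.04, 0.12]
2 [0.0248, 0.0005, -0.0005] [0.1, 0.04, 0.12]
3 [0.0248, 0.0005, -0.0004] [0.1, 0.04, 0.12]
```

```bash
python3 -m inch '[0.025,0.0006,-0.0005,0.2,0.1,0.2,0.025, 0.025,0.0006,-0.0005,0.2,0.1,0.2,0.025, 0.025,0.0006,-0.0005,0,0,0.1,0.025, 0.024,0,0,0,0,0,0.025]'
python3 - <<'E'
from h import *
plan([.5325,-.3195,.21],down(166.3),n=3);say()
s=snap('scene');cv2.imwrite('pics/s16.png',cv2.resize(s['color'][190:310,60:230,::-1],None,fx=4,fy=4))
E
```

```text
clock: 24.38
tool_pos: [0.5343, -0.3156, 0.2519]
orientation: [-96.0, 89.6, -19.4]
force: [0.0, 0.4, -0.4]
opening: 0.0359
t 24.38 n 3 dist 0.0421 w [ 0.34 -0.04  0.4 ]
0 [0.014, 0.0004, -0.0014] [0.11, -0.01, 0.13]
1 [0.014, 0.0004, -0.0014] [0.11, -0.01, 0.13]
2 [0.014, 0.0003, -0.0014] [0.11, -0.01, 0.13]
t 24.38 p [ 0.5343 -0.3156  0.2519] jaw 166.64 xdir [ 0.0067 -0.0024 -1.    ] q [-12.5  23.1 -17.4   0.1 -49.2  -0.9] F [ 0.   0.4 -0.4] open 0.0359
```

View pics/s16.png

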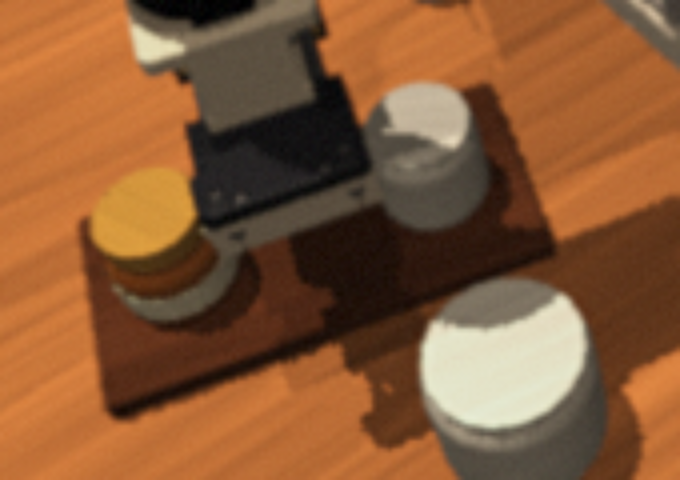

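```bash
python3 -m inch '[0.006,0.001,-0.0035,0.3,0,0.4,0.025, 0.006,0,-0.001,0,0,0,0.025, 0,0,0,0,0,0,0.025]'
python3 - <<'E'
from h import *
plan([.5325,-.3195,.21],down(166.3),n=3);say()
E
```

```text
clock: 24.8
tool_pos: [0.5319, -0.3184, 0.2375]
orientation: [93.9, 89.8, 170.3]
force: [-0.0, 0.2, -1.2]
opening: 0.0361
t 24.8 n 3 dist 0.0275 w [ 0.12 -0.01 -0.21]
0 [0.0092, -0.0003, -0.0003] [0.04, -0.0, -0.07]
1 [0.0092, -0.0003, -0.0003] [0.04, -0.0, -0.07]
2 [0.0092, -0.0003, -0.0003] [0.04, -0.0, -0.07]
t 24.8 p [ 0.5319 -0.3184  0.2375] jaw 166.42 xdir [-3.6e-03  6.0e-04 -1.0e+00] q [-12.9  24.1 -17.9   0.  -48.2  -0.7] F [-0.   0.2 -1.2] open 0.0361
```

```bash
python3 -m inch '[0.01,-0.0003,-0.0005,0,0,-0.2,0.025, 0.009,0,-0.0005,0,0,0,0.025, 0.004,0,0,0,0,0,0.025, 0,0,0,0,0,0,0.025]'
python3 - <<'E'
from h import *
plan([.5325,-.3195,.2044],down(166.3),n=1);say()
s=snap('scene');cv2.imwrite('pics/s17.png',cv2.resize(s['color'][190:310,60:230,::-1],None,fx=4,fy=4))
E
```

```text
clock: 25.3
tool_pos: [0.5322, -0.3197, 0.2139]
orientation: [-100.5, 89.9, -24.1]
force: [-1.0, 0.6, 0.2]
opening: 0.036
t 25.3 n 1 dist 0.0095 w [ 0.11 -0.02  0.11]
0 [0.0095, -0.0002, 0.0003] [0.11, -0.02, 0.11]
t 25.3 p [ 0.5322 -0.3197  0.2139] jaw 166.41 xdir [ 1.8e-03 -8.0e-04 -1.0e+00] q [-13.   25.7 -19.1   0.  -45.   -0.6] F [-1.   0.6  0.2] open 0.036
```

View pics/s17.png

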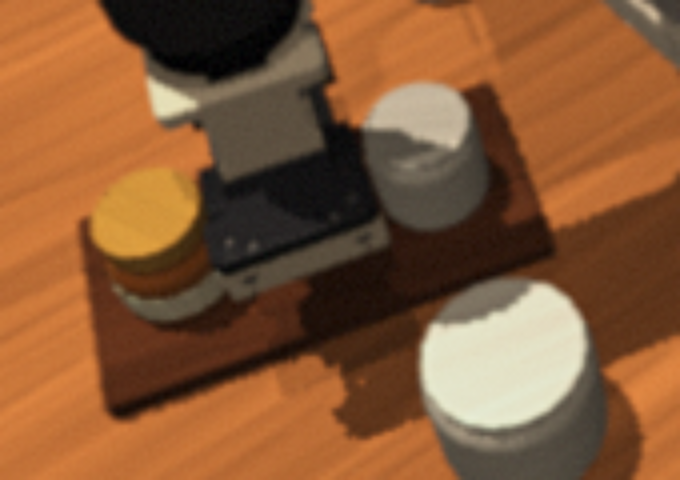

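```bash
python3 -m inch '[0.006,0,0,0.1,0,0.1,0.025, 0,0,0,0,0,0,0.025, 0.0015,0,0,0,0,0,0.025]'; python3 -c "
from h import *
say()"
```

```text
clock: 25.72
tool_pos: [0.5326, -0.3198, 0.2066]
orientation: [-111.5, 89.9, -35.1]
force: [0.4, 0.4, -0.3]
opening: 0.0356
t 25.73 p [ 0.5326 -0.3198  0.2066] jaw 166.31 xdir [ 1.1e-03 -7.0e-04 -1.0e+00] q [-13.   26.3 -19.4   0.  -44.3  -0.7] F [ 0.4  0.4 -0.3] open 0.0356
```

```bash
python3 -m inch '[0.0012,0,0,0,0,0,0.025]'; python3 -c "
from h import *
say()"
```

```text
clock: 25.85
tool_pos: [0.5326, -0.3198, 0.2054]
orientation: [-110.4, 89.9, -34.1]
force: [0.0, 0.5, -0.2]
opening: 0.036
t 25.85 p [ 0.5326 -0.3198  0.2054] jaw 166.31 xdir [ 1.1e-03 -8.0e-04 -1.0e+00] q [-13.   26.4 -19.4   0.  -44.1  -0.7] F [ 0.   0.5 -0.2] open 0.036
```

```bash
python3 -m inch '[0.001,0,0,0,0,0,0.025]'; python3 -c "
from h import *
say()"
```

```text
clock: 25.98
tool_pos: [0.5326, -0.3198, 0.2044]
orientation: [-108.5, 89.9, -32.2]
force: [-0.6, 0.3, -1.3]
opening: 0.0357
t 25.98 p [ 0.5326 -0.3198  0.2044] jaw 166.31 xdir [ 1.3e-03 -8.0e-04 -1.0e+00] q [-13.   26.5 -19.5   0.  -44.   -0.7] F [-0.6  0.3 -1.3] open 0.0357
```

```bash
python3 -m inch '[0.0008,0,0,0,0,0,0.025]'; python3 -c "
from h import *
say()"
```

```text
clock: 26.1
tool_pos: [0.5326, -0.3198, 0.2036]
orientation: [-109.3, 89.9, -33.0]
force: [-0.2, 0.7, -0.1]
opening: 0.0355
t 26.1 p [ 0.5326 -0.3198  0.2036] jaw 166.32 xdir [ 1.3e-03 -8.0e-04 -1.0e+00] q [-13.   26.5 -19.5   0.  -43.9  -0.7] F [-0.2  0.7 -0.1] open 0.0355
```

```bash
python3 -m inch '[0.0006,0,0,0,0,0,0.025]'; python3 -c "
from h import *
say()"
```

```text
clock: 26.22
tool_pos: [0.5326, -0.3198, 0.2035]
orientation: [-114.5, 89.9, -38.2]
force: [-2.4, 2.6, 9.3]
opening: 0.036
t 26.23 p [ 0.5326 -0.3198  0.2035] jaw 166.33 xdir [ 0.0012 -0.001  -1.    ] q [-13.   26.5 -19.5   0.1 -43.9  -0.7] F [-2.4  2.6  9.3] open 0.036
```

Contact at 9 N, so the block is down. I release, rise and check.

```bash
python3 -m inch '[0,0,0,0,0,0,0.04, 0,0,0,0,0,0,0.06, 0,0,0,0,0,0,0.06, -0.02,0,0,0,0,0,0.06, -0.04,0,0,0,0,0,0.06, -0.05,0,0,0,0,0,0.06, -0.04,0,0.06,0,0,0,0.06, 0,0,0.06,0,0,0,0.06, 0,0,0.04,0,0,0,0.06, 0,0,0,0,0,0,0.06]'
python3 - <<'E'
from h import *
say()
s=snap('wrist','w18.png');s=snap('top','t18.png')
cv2.imwrite('pics/t18z.png',cv2.resize(s['color'][160:250,300:410,::-1],None,fx=6,fy=6,interpolation=cv2.INTER_NEAREST))
s=snap('scene');cv2.imwrite('pics/s18.png',cv2.resize(s['color'][190:310,60:230,::-1],None,fx=4,fy=4))
E
```

```text
clock: 27.48
tool_pos: [0.5697, -0.1689, 0.3527]
orientation: [-74.0, 89.8, 2.2]
force: [0.8, -0.1, 0.5]
opening: 0.0598
t 27.48 p [ 0.5697 -0.1689  0.3527] jaw 166.18 xdir [ 2.9e-03  1.0e-04 -1.0e+00] q [  2.3  15.2 -14.1   0.  -60.5 -16.1] F [ 0.8 -0.1  0.5] open 0.0598
```

View pics/w18.png

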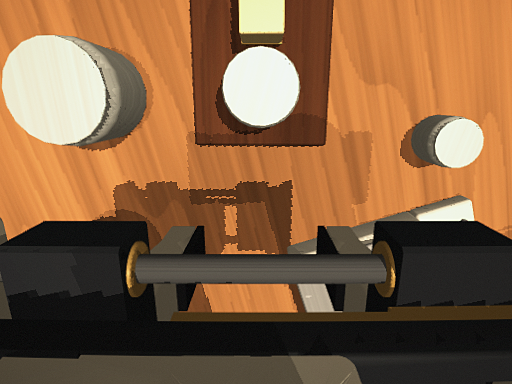

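View pics/t18z.png

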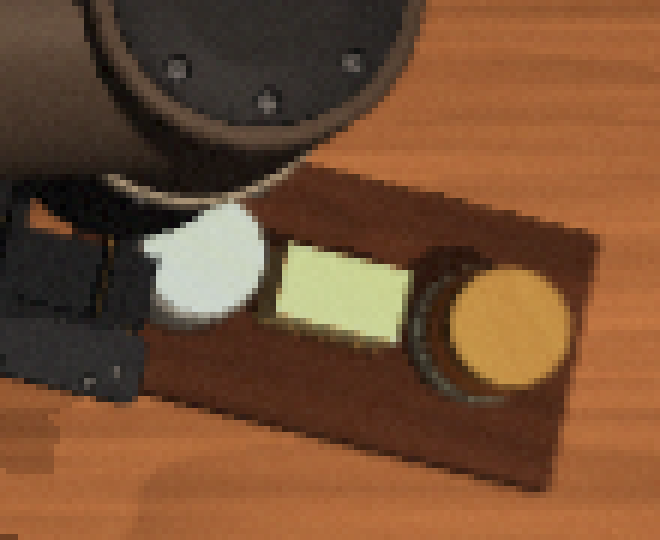

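View pics/s18.png

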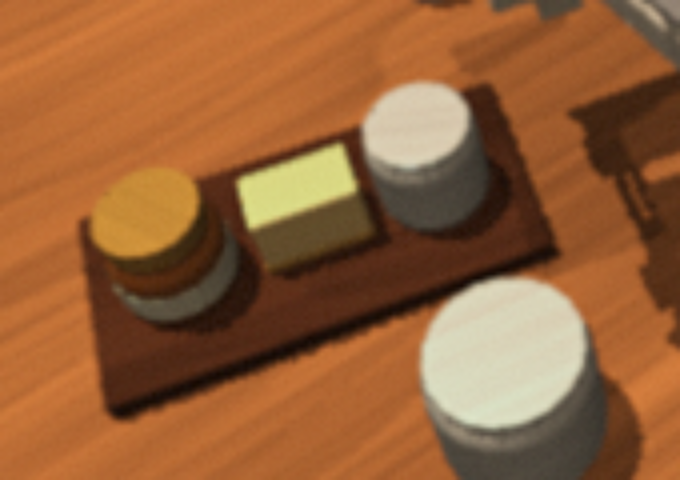

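Run:
```python
from h import *
ay=np.array([np.cos(np.radians(76.1)),np.sin(np.radians(76.1))]);ax=np.array([ay[1],-ay[0]])
s=snap('top');h=cv2.cvtColor(s['color'],cv2.COLOR_RGB2HSV)
C=cloud(s)
q=C[...,:2]@ay;w=C[...,:2]@ax
k=(C[...,2]>.05)&(C[...,2]<.07)&(abs(q+.182)<.037)&(abs(w-.594)<.03)
r=cv2.minAreaRect(C[k][:,:2].astype(np.float32));print('top depth block',r,np.array(r[0])@ay,np.array(r[0])@ax)
def corners(uvs,z):
    e=onz(s,uvs,z)[:,:2];return e
# colour mask of block top
R_,G,B=[s['color'][...,i].astype(int) for i in range(3)]
roi=np.zeros((384,512),bool);roi[195:222,342:372]=1
m=(roi&(G>150)&(R_-B>20)).astype(np.uint8)
c=max(cv2.findContours(m,0,1)[0],key=cv2.contourArea);rr=cv2.minAreaRect(c);bx=onz(s,cv2.boxPoints(rr),.061)[:,:2];
M=cv2.moments(m,True);ct=onz(s,[(M['m10']/M['m00'],M['m01']/M['m00'])],.061)[0,:2];print('top colour centre',ct@ay,ct@ax,'edges',np.degrees(np.arctan2(*(bx[1]-bx[0])[::-1])),np.degrees(np.arctan2(*(bx[2]-bx[1])[::-1])),np.linalg.norm(bx[1]-bx[0]),np.linalg.norm(bx[2]-bx[1]))
roi[:]=0;roi[198:232,368:400]=1
mj=(roi&(R_>150)&(R_-B>60)).astype(np.uint8);M=cv2.moments(mj,True);cj=onz(s,[(M['m10']/M['m00'],M['m01']/M['m00'])],.082)[0,:2];print('jar',cj,cj@ay,cj@ax,'n',mj.sum(), 'mid from jar',cj@ay+.073)
# scene
s=snap('scene');C=cloud(s);q=C[...,:2]@ay;w=C[...,:2]@ax;col=s['color'].astype(int)
for n,zr,qc in (('tin',(.073,.084),-.109),('jar',(.077,.089),-.2547),('block',(.056,.066),-.182)):
    k=(C[...,2]>zr[0])&(C[...,2]<zr[1])&(abs(q-qc)<.036)&(abs(w-.594)<.036)
    P=np.c_[q[k],w[k]].astype(np.float32);print(n,k.sum(),cv2.minAreaRect(P),cv2.minEnclosingCircle(P))
```

```text
top depth block ((0.5334541201591492, -0.3191453814506531), (0.05973635986447334, 0.03659108653664589), 76.05690002441406) -0.18164904275644406 0.5945003768558288
top colour centre -0.1827571941521711 0.5943873126826271 edges -14.338093455487696 -102.92029353046367 0.034355702748006756 0.05806850574708218
jar [ 0.51024927 -0.40111087] -0.26678874987391454 0.5916654583034336 n 393 mid from jar -0.19378874987391453
tin 450 ((-0.11221197247505188, 0.5944026112556458), (0.05838866904377937, 0.05717930942773819), 38.39429473876953) ((-0.11244363337755203, 0.5938710570335388), 0.030445881187915802)
jar 492 ((-0.2588362991809845, 0.5941990613937378), (0.05677410587668419, 0.05392187833786011), 21.563255310058594) ((-0.2584769129753113, 0.593817949295044), 0.029021844267845154)
block 397 ((-0.1835273951292038, 0.5940908789634705), (0.06035780906677246, 0.03828882426023483), 0.46604403853416443) ((-0.1834937036037445, 0.5956659913063049), 0.03378009423613548)
```

Block height and angle are right (76.06° against 76.1°). The top view puts it within about 1 mm of midway, while the scene view suggests 2 mm off. On my way out I take one wrist view with all three in frame.

```bash
python3 -m inch '[-0.02,0,0.05,0,0,0,0.06, -0.04,0,0.03,0,0,0,0.06, -0.04,0,0.02,0,0,0,0.06, 0,0,0,0,0,0,0.06]'
python3 - <<'E'
from h import *
say()
s=snap('wrist','w19.png')
ay=np.array([np.cos(np.radians(76.1)),np.sin(np.radians(76.1))]);ax=np.array([ay[1],-ay[0]])
for nm in('wrist','top'):
  s=snap(nm);C=cloud(s);q=C[...,:2]@ay;w=C[...,:2]@ax
  for n,zr,qc in (('tin',(.073,.084),-.109),('jar',(.077,.089),-.2547),('block',(.056,.066),-.182)):
    k=(C[...,2]>zr[0])&(C[...,2]<zr[1])&(abs(q-qc)<.036)&(abs(w-.594)<.036)
    P=np.c_[q[k],w[k]].astype(np.float32)
    if len(P)>20: print(nm,n,k.sum(),cv2.minAreaRect(P),cv2.minEnclosingCircle(P))
E
```

```text
clock: 28.22
tool_pos: [0.5934, -0.0775, 0.453]
orientation: [120.2, 89.8, -164.3]
force: [-0.3, 0.1, -0.5]
opening: 0.0601
t 28.23 p [ 0.5934 -0.0775  0.453 ] jaw 165.46 xdir [-2.7e-03 -7.0e-04 -1.0e+00] q [ 11.3  11.9  -5.    0.  -73.3 -25.8] F [-0.3  0.1 -0.5] open 0.0601
wrist tin 1209 ((-0.09603836387395859, 0.593413233757019), (0.024443209171295166, 0.057790063321590424), 0.5644484758377075) ((-0.10776478052139282, 0.5932607054710388), 0.028958162292838097)
top tin 321 ((-0.1108294427394867, 0.5950063467025757), (0.05438710376620293, 0.057487908750772476), 75.08818054199219) ((-0.11113971471786499, 0.5953152775764465), 0.029522279277443886)
top jar 309 ((-0.2558053731918335, 0.5941620469093323), (0.05400766059756279, 0.0545763224363327), 39.87656784057617) ((-0.25834402441978455, 0.5944015383720398), 0.02943744882941246)
top block 248 ((-0.18164698779582977, 0.594132125377655), (0.058704737573862076, 0.03728405386209488), 0.9580047726631165) ((-0.18135040998458862, 0.593498945236206), 0.032855939120054245)
```

View pics/w19.png

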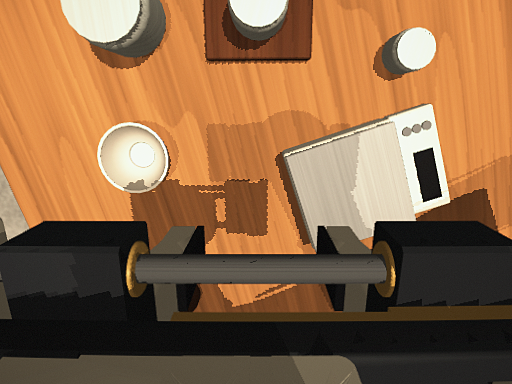

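I went the wrong way, as the camera looks towards -z of the tool. I move back over the tin.

```bash
python3 -m inch '[-0.03,0,-0.05,0,0,0,0.06, -0.03,0,-0.05,0,0,0,0.06, -0.02,0,-0.05,0,0,0,0.06, 0,0,-0.01,0,0,0,0.06, 0,0,0,0,0,0,0.06]'
python3 - <<'E'
from h import *
say()
ay=np.array([np.cos(np.radians(76.1)),np.sin(np.radians(76.1))]);ax=np.array([ay[1],-ay[0]])
s=snap('wrist','w20.png');C=cloud(s);q=C[...,:2]@ay;w=C[...,:2]@ax
for n,zr,qc in (('tin',(.073,.084),-.109),('jar',(.077,.089),-.2547),('block',(.056,.066),-.182)):
    k=(C[...,2]>zr[0])&(C[...,2]<zr[1])&(abs(q-qc)<.036)&(abs(w-.594)<.036)
    P=np.c_[q[k],w[k]].astype(np.float32)
    if len(P)>20: print(n,k.sum(),P.min(0),P.max(0),cv2.minAreaRect(P),cv2.minEnclosingCircle(P))
E
```

```text
clock: 29.0
tool_pos: [0.55, -0.2408, 0.524]
orientation: [104.8, 88.7, 179.9]
force: [1.3, -0.5, -0.2]
opening: 0.0601
t 29.0 p [ 0.55   -0.2408  0.524 ] jaw 165.11 xdir [-0.0222  0.     -0.9998] q [ -5.   11.    2.8   0.1 -83.1  -9.9] F [ 1.3 -0.5 -0.2] open 0.0601
tin 1474 [-0.14204273  0.56502885] [-0.08398189  0.6218416 ] ((-0.1130477786064148, 0.5934553146362305), (0.05805269628763199, 0.056593019515275955), 1.0166113376617432) ((-0.11270409822463989, 0.593334436416626), 0.02950046956539154)
jar 1790 [-0.2853014   0.56528664] [-0.2302289  0.6204606] ((-0.2577596604824066, 0.592890739440918), (0.05506497994065285, 0.05510224401950836), 0.4439096748828888) ((-0.25833186507225037, 0.5924756526947021), 0.028430793434381485)
block 1241 [-0.21427841  0.5746086 ] [-0.15398751  0.61065376] ((-0.18416044116020203, 0.5927708745002747), (0.035785455256700516, 0.060628071427345276), 89.26507568359375) ((-0.18416401743888855, 0.5928954482078552), 0.033902525901794434)
```

View pics/w20.png

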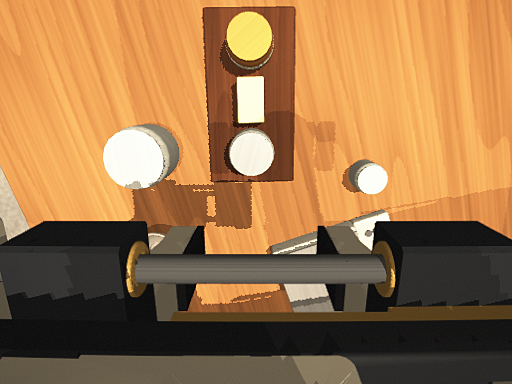

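All three in one image: tin at -113.0 mm, jar at -257.8, so the midpoint is -185.4 and the block at -184.2. That is about 1 mm off, which is within measurement noise, so I leave it. Next I shut the lid.

```bash
cat > arc2.py <<'E'
from h import *
exec(open('arc.py').read().split("p,Rc,o=pose()")[0])
def tcp(t):
    a,b=rz(t); return np.r_[H+a*C,p0[2]-rz(th0)[1]+b]
E
python3 - <<'E'
from arc2 import *
print(tcp(1.75),tcp(1.7),tcp(0.0),H)
t=tcp(1.745);t[2]=.455
plan(t,down(-79.1-360),mm=55,dg=10)
E
```

```text
[0.65964307 0.32846734 0.3982608 ] [0.65109733 0.32680622 0.39986697] [0.45009562 0.28773545 0.22998652] [0.62384363 0.32150864]
t 29.05 n 12 dist 0.583 w [-115.74    1.03   -1.12]
0 [0.0055, 0.0033, 0.0482] [-9.65, 0.09, -0.09]
1 [0.0055, -0.0048, 0.048] [-9.65, 0.09, -0.09]
2 [0.0054, -0.0128, 0.0466] [-9.65, 0.09, -0.09]
3 [0.0054, -0.0204, 0.0438] [-9.65, 0.09, -0.09]
4 [0.0053, -0.0274, 0.0397] [-9.65, 0.09, -0.09]
5 [0.0053, -0.0337, 0.0346] [-9.65, 0.09, -0.09]
6 [0.0054, -0.039, 0.0284] [-9.65, 0.09, -0.09]
7 [0.0054, -0.0432, 0.0215] [-9.65, 0.09, -0.09]
8 [0.0054, -0.0462, 0.014] [-9.65, 0.09, -0.09]
9 [0.0055, -0.0479, 0.0061] [-9.65, 0.09, -0.09]
10 [0.0056, -0.0482, -0.002] [-9.65, 0.09, -0.09]
11 [0.0057, -0.0472, -0.0101] [-9.65, 0.09, -0.09]
```

```bash
python3 -m inch '[0.003,0.003,0.048,-9.6,0.1,-0.1,0.05, 0.003,-0.005,0.048,-9.6,0.1,-0.1,0.05, 0.003,-0.013,0.0466,-9.6,0.1,-0.1,0.05, 0.003,-0.02,0.044,-9.6,0.1,-0.1,0.05, 0.003,-0.027,0.04,-9.6,0.1,-0.1,0.05, 0.003,-0.034,0.035,-9.6,0.1,-0.1,0.05, 0.003,-0.039,0.028,-9.6,0.1,-0.1,0.05, 0.003,-0.043,0.0215,-9.6,0.1,-0.1,0.05, 0.003,-0.046,0.014,-9.6,0.1,-0.1,0.05, 0.003,-0.048,0.006,-9.6,0.1,-0.1,0.05, 0.003,-0.048,-0.002,-9.6,0.1,-0.1,0.05]'
python3 - <<'E'
from arc2 import *
sayc(); t=tcp(1.745);t[2]=.445
plan(t,down(-79.1),mm=40,dg=5)
E
```

```text
clock: 30.42
tool_pos: [0.6349, 0.3093, 0.4732]
orientation: [19.6, 89.1, -155.8]
force: [0.9, 0.1, 0.6]
opening: 0.05
case X 0.0891 Y -0.0129 z 0.4732
t 30.43 p [0.6349 0.3093 0.4732] jaw -85.33 xdir [-0.014  -0.0063 -0.9999] q [ 41.7  22.1  11.9  -0.3 -80.6  53.1] F [0.9 0.1 0.6] open 0.05
t 30.43 n 2 dist 0.0416 w [-6.24  0.84 -0.25]
0 [0.0139, -0.0086, -0.0129] [-3.12, 0.42, -0.12]
1 [0.014, -0.0078, -0.0132] [-3.12, 0.42, -0.12]
```

```bash
python3 -m inch '[0.01,-0.0086,-0.013,-3.1,0.4,-0.1,0.05, 0.01,-0.008,-0.013,-3.1,0.4,-0.1,0.05, 0,0,0,0,0,0,0.05]'
python3 - <<'E'
from arc2 import *
sayc(); t=tcp(1.745);t[2]=.445
plan(t,down(-79.1),mm=40,dg=5)
s=snap('scene');cv2.imwrite('pics/s21.png',cv2.resize(s['color'][20:180,260:420,::-1],None,fx=4,fy=4))
s=snap('top');cv2.imwrite('pics/t21.png',cv2.resize(s['color'][130:260,80:230,::-1],None,fx=4,fy=4)); snap('wrist','w21.png')
C=cloud(s); d=C[...,:2]-CC; X=d@cx;Y=d@cy
k=(C[...,2]>.2)&(C[...,2]<.26)&(X>.05)&(X<.15)&(abs(Y)<.1); print('lid top pts',k.sum(), np.percentile(X[k],[5,50,95]) if k.sum() else '')
E
```

```text
clock: 30.8
tool_pos: [0.6563, 0.3378, 0.446]
orientation: [23.5, 89.5, -144.8]
force: [-0.2, -0.0, -0.0]
opening: 0.0501
case X 0.1155 Y 0.0110 z 0.4460
t 30.8 p [0.6563 0.3378 0.446 ] jaw -78.32 xdir [-0.007  -0.0049 -1.    ] q [ 42.3  25.7  13.9  -0.1 -78.7  59.4] F [-0.2 -0.  -0. ] open 0.0501
t 30.8 n 1 dist 0.0099 w [ 0.78  0.45 -0.2 ]
0 [0.0011, 0.0098, -0.0005] [0.78, 0.45, -0.2]
lid top pts 249 [0.105773   0.10894814 0.1153312 ]
```

View pics/s21.png

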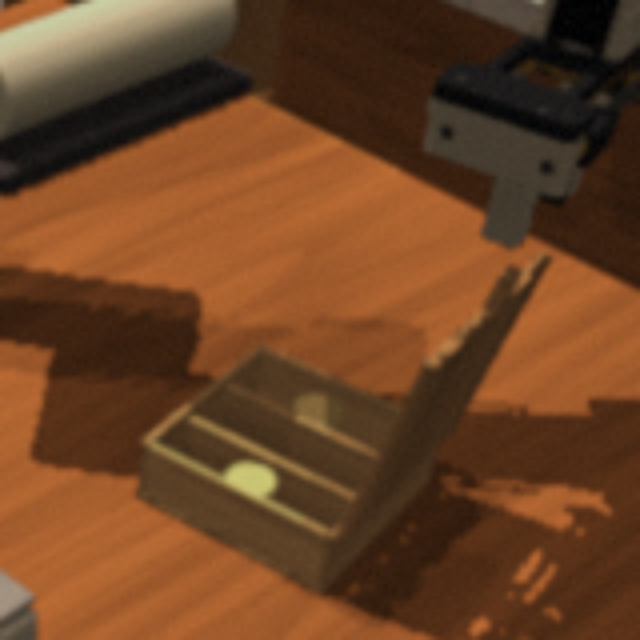

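View pics/w21.png

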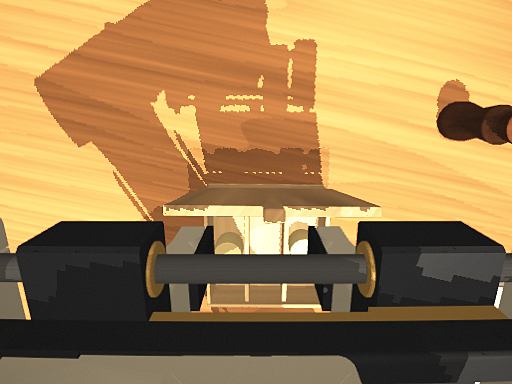

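```bash
python3 -m inch '[0.003,0.01,-0.0005,0.8,0.4,-0.2,0.05, 0.005,0,0,0,0,0,0.05]'
python3 - <<'E'
from arc2 import *
sayc(); t=tcp(1.745);
plan(t,down(-79.1),n=3)
s=snap('wrist','w22.png')
C=cloud(s); d=C[...,:2]-CC; X=d@cx;Y=d@cy
k=(C[...,2]>.22)&(C[...,2]<.26)&(X>.05)&(X<.15)&(abs(Y)<.1);k[222:]=0; print('tab',k.sum(), X[k].min(),X[k].max(),Y[k].min(),Y[k].max(),np.median(C[k][:,2]),C[k][:,2].max())
E
```

```text
clock: 31.2
tool_pos: [0.6586, 0.3251, 0.4427]
orientation: [-153.4, 89.6, 37.3]
force: [-0.1, -0.1, 0.4]
opening: 0.0498
case X 0.1153 Y -0.0019 z 0.4427
t 31.2 p [0.6586 0.3251 0.4427] jaw -79.36 xdir [ 0.0049  0.0037 -1.    ] q [ 41.4  25.1  12.5   0.  -77.1  59.2] F [-0.1 -0.1  0.4] open 0.0498
t 31.2 n 3 dist 0.0444 w [-0.26 -0.31  0.16]
0 [0.0148, -0.001, -0.0002] [-0.09, -0.1, 0.05]
1 [0.0148, -0.001, -0.0002] [-0.09, -0.1, 0.05]
2 [0.0147, -0.001, -0.0002] [-0.09, -0.1, 0.05]
tab 241 0.11745465442395563 0.12185107974024653 -0.006610187301030734 0.00727481742431199 0.237821012478447 0.24075380648326167
```

View pics/w22.png

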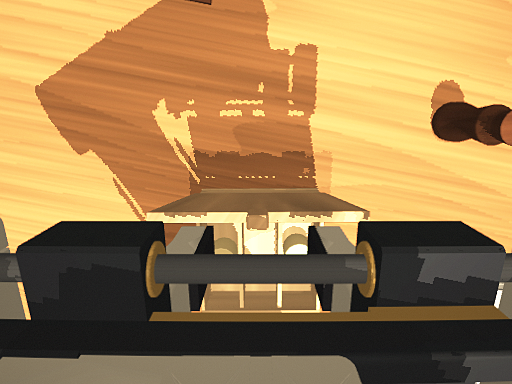

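```bash
python3 -m inch '[0.015,-0.001,-0.0005,0,-0.2,0.1,0.05, 0.015,-0.001,-0.0005,0,-0.1,0.1,0.05, 0.012,0,0,0,0,0,0.03, 0,0,0,0,0,0,0.005, 0,0,0,0,0,0,0.005, 0,0,0,0,0,0,0.005, 0,0,0,0,0,0,0.005]'; python3 arc.py 1.2 8
```

```text
clock: 32.12
tool_pos: [0.6589, 0.3279, 0.3959]
orientation: [18.2, 89.9, -151.2]
force: [-1.1, 2.5, -2.3]
opening: 0.0142
theta 1.748 radius err -0.0025 lat -0.0004
t 32.12 p [0.6589 0.3279 0.3959] jaw -79.36 xdir [-0.0022 -0.0012 -1.    ] q [ 41.6  26.6   8.9  -0.  -72.5  59.1] F [-1.1  2.5 -2.3] open 0.0142
[-0.0045, -0.0004, 0.0115] 1.679
[-0.0012, 0.0001, 0.0121] 1.611
[-0.0004, 0.0001, 0.0121] 1.542
[0.0004, 0.0001, 0.0121] 1.474
[0.0013, 0.0001, 0.0121] 1.405
[0.0021, 0.0001, 0.0119] 1.337
[0.0029, 0.0001, 0.0118] 1.268
[0.0037, 0.0001, 0.0115] 1.2
```

```bash
python3 -m inch '[0,0,0,0,0,0,0.022, -0.003,0,0,0,0,0,0.022, 0,0,0,0,0,0,0.005, 0,0,0,0,0,0,0.005]'; python3 arc.py 1.2 8
```

```text
clock: 32.62
tool_pos: [0.659, 0.3278, 0.4003]
orientation: [25.8, 90.0, -143.6]
force: [0.1, 2.6, -3.0]
opening: 0.0134
theta 1.744 radius err 0.0019 lat -0.0005
t 32.62 p [0.659  0.3278 0.4003] jaw -79.36 xdir [-6.e-04 -4.e-04 -1.e+00] q [ 41.5  26.4   9.2  -0.  -72.8  59.1] F [ 0.1  2.6 -3. ] open 0.0134
[-0.0002, -0.0005, 0.0122] 1.676
[-0.0012, 0.0001, 0.012] 1.608
[-0.0004, 0.0001, 0.012] 1.54
[0.0005, 0.0001, 0.012] 1.472
[0.0013, 0.0001, 0.012] 1.404
[0.0021, 0.0001, 0.0118] 1.336
[0.0029, 0.0001, 0.0117] 1.268
[0.0037, 0.0001, 0.0115] 1.2
```

```bash
python3 -m inch '[-0.001,0,0.012,0,0,0,0.005, -0.001,0,0.012,0,0,0,0.005, -0.0004,0,0.012,0,0,0,0.005, 0.0005,0,0.012,0,0,0,0.005, 0.0013,0,0.012,0,0,0,0.005, 0.0021,0,0.0118,0,0,0,0.005, 0.0029,0,0.0117,0,0,0,0.005, 0.0037,0,0.0115,0,0,0,0.005]'; python3 arc.py 0.6 8
```

```text
clock: 33.62
tool_pos: [0.5606, 0.3087, 0.3933]
orientation: [-178.1, 89.7, 12.5]
force: [2.7, 0.1, 0.2]
opening: 0.0134
theta 1.177 radius err 0.0032 lat -0.0006
t 33.62 p [0.5606 0.3087 0.3933] jaw -79.36 xdir [ 0.0044  0.001  -1.    ] q [ 46.3  17.6  -5.2   0.2 -67.   54.3] F [2.7 0.1 0.2] open 0.0134
[0.0079, -0.0005, 0.0106] 1.105
[0.0058, 0.0001, 0.0114] 1.033
[0.0066, 0.0001, 0.0109] 0.96
[0.0073, 0.0001, 0.0104] 0.888
[0.0081, 0.0001, 0.0099] 0.816
[0.0088, 0.0001, 0.0093] 0.744
[0.0094, 0.0001, 0.0086] 0.672
[0.01, 0.0001, 0.0079] 0.6
```

```bash
python3 -m inch '[0.006,0,0.0115,0,0,0,0.005, 0.0058,0,0.0114,0,0,0,0.005, 0.0066,0,0.0109,0,0,0,0.005, 0.0073,0,0.0104,0,0,0,0.005, 0.0081,0,0.0099,0,0,0,0.005, 0.0088,0,0.0093,0,0,0,0.005, 0.0094,0,0.0086,0,0,0,0.005]'; python3 arc.py 0.05 9
```

```text
clock: 34.5
tool_pos: [0.4845, 0.2939, 0.3389]
orientation: [177.4, 89.7, 8.1]
force: [1.5, -0.1, 0.1]
opening: 0.0137
theta 0.648 radius err 0.005 lat -0.0005
t 34.5 p [0.4845 0.2939 0.3389] jaw -79.33 xdir [ 4.5e-03  6.0e-04 -1.0e+00] q [ 51.1  13.4 -18.7   0.2 -57.8  49.5] F [ 1.5 -0.1  0.1] open 0.0137
[0.0125, -0.0005, 0.0032] 0.581
[0.0098, 0.0, 0.0064] 0.515
[0.0102, 0.0, 0.0058] 0.448
[0.0106, 0.0, 0.0051] 0.382
[0.0109, 0.0, 0.0044] 0.316
[0.0112, 0.0, 0.0036] 0.249
[0.0114, 0.0, 0.0029] 0.183
[0.0116, 0.0, 0.0021] 0.116
[0.0117, 0.0, 0.0014] 0.05
```

Run:
```python
from h import *
s=snap('scene');cv2.imwrite('pics/s23.png',cv2.resize(s['color'][20:180,260:420,::-1],None,fx=4,fy=4))
```

```text
(no output)
```

View pics/s23.png

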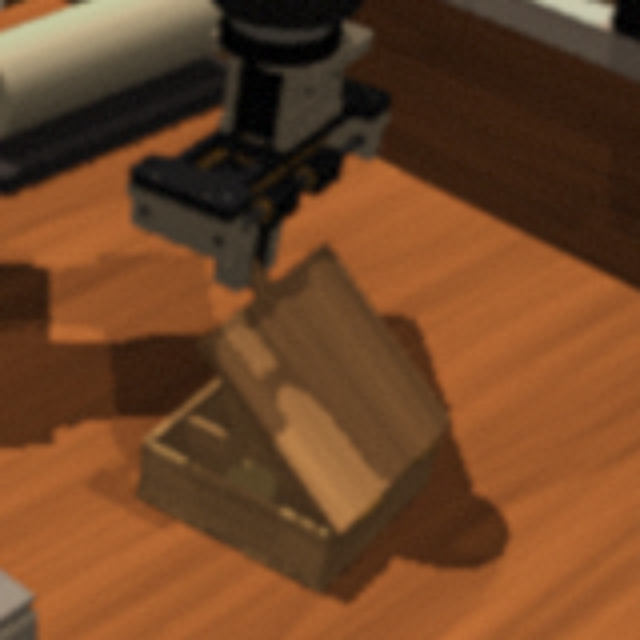

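```bash
python3 -m inch '[0.0115,0,0.005,0,0,0,0.005, 0.01,0,0.0062,0,0,0,0.005, 0.0104,0,0.0056,0,0,0,0.005, 0.0108,0,0.005,0,0,0,0.005, 0.011,0,0.0043,0,0,0,0.005, 0.0113,0,0.0036,0,0,0,0.005]'; python3 arc.py 0.0 4
```

```text
clock: 35.3
tool_pos: [0.4512, 0.2876, 0.2686]
orientation: [44.1, 89.9, -125.2]
force: [0.0, 0.6, 0.8]
opening: 0.0133
theta 0.215 radius err 0.0042 lat -0.0004
t 35.3 p [0.4512 0.2876 0.2686] jaw -79.35 xdir [-8.0e-04 -1.2e-03 -1.0e+00] q [ 53.5  15.  -27.1   0.  -47.9  47.1] F [0.  0.6 0.8] open 0.0133
[0.0103, -0.0004, -0.002] 0.161
[0.0094, 0.0, 0.0015] 0.107
[0.0095, -0.0, 0.001] 0.054
[0.0095, -0.0, 0.0005] 0.0
```

```bash
python3 -m inch '[0.01,0,0.001,0,0,0,0.005, 0.0095,0,0.001,0,0,0,0.005, 0.0095,0,0.001,0,0,0,0.005, 0.005,0,0.0005,0,0,0,0.005]'; python3 arc.py 0.0 2
```

```text
clock: 35.8
tool_pos: [0.4464, 0.2867, 0.2308]
orientation: [23.9, 89.7, -145.5]
force: [0.1, 0.3, 1.2]
opening: 0.0136
theta 0.004 radius err 0.0039 lat -0.0003
t 35.8 p [0.4464 0.2867 0.2308] jaw -79.38 xdir [-0.0036 -0.0025 -1.    ] q [ 53.9  17.6 -29.8  -0.1 -42.9  46.8] F [0.1 0.3 1.2] open 0.0136
[0.0005, -0.0003, -0.0039] 0.002
[0.0004, -0.0, 0.0] 0.0
```

```bash
python3 -m inch '[0.0025,0,0,0,0,0,0.005]'; python3 -m inch '[0.002,0,0,0,0,0,0.005]'
```

```text
clock: 35.92
tool_pos: [0.4463, 0.2867, 0.2279]
orientation: [25.3, 89.7, -144.1]
force: [-4.6, -0.1, 10.8]
opening: 0.0135
clock: 36.05
tool_pos: [0.4464, 0.2869, 0.2274]
orientation: [30.2, 89.7, -139.1]
force: [-13.0, -3.2, 31.6]
opening: 0.0136
```

The lid has hit its stop (31 N on the fingers). I open, rise clear and check.

```bash
python3 -m inch '[-0.001,0,0,0,0,0,0.04, 0,0,0,0,0,0,0.05, 0,0,0,0,0,0,0.05, -0.02,0,0.001,0,0,0,0.05, -0.04,0,0.002,0,0,0,0.05, -0.05,0,0.02,0,0,0,0.05, 0,0,0.03,0,0,0,0.05, 0,0,0,0,0,0,0.05]'
python3 - <<'E'
from h import *
say()
s=snap('wrist','w24.png');t=snap('scene','s24.png')
for nm,s in(('wrist',s),('scene',t)):
  C=cloud(s);d=C[...,:2]-CC;X=d@cx;Y=d@cy
  k=(abs(X)<.07)&(abs(Y)<.07)&(C[...,2]>.03)&(C[...,2]<.12)
  if nm=='wrist':k[222:]=0
  P=np.c_[X[k],Y[k],np.ones(k.sum())];co=np.linalg.lstsq(P,C[k][:,2],rcond=None)[0];print(nm,k.sum(),co.round(4))
E
```

```text
clock: 37.05
tool_pos: [0.3941, 0.2765, 0.3409]
orientation: [34.0, 89.6, -135.4]
force: [0.5, -0.3, -0.7]
opening: 0.0499
t 37.05 p [0.3941 0.2765 0.3409] jaw -79.46 xdir [-0.0053 -0.0052 -1.    ] q [ 58.5   5.5 -28.1  -0.1 -56.8  42.1] F [ 0.5 -0.3 -0.7] open 0.0499
wrist 15931 [-0.0023 -0.0002  0.0629]
scene 1477 [-0.0004  0.0027  0.063 ]
```

View pics/s24.png

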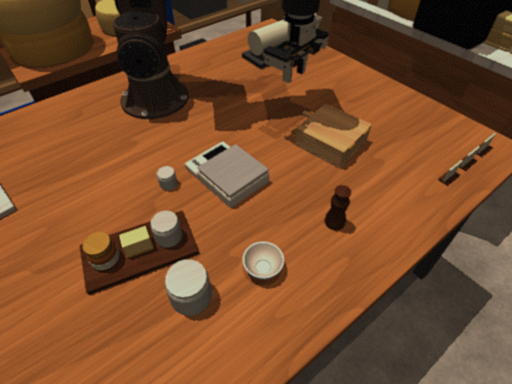

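View pics/w24.png

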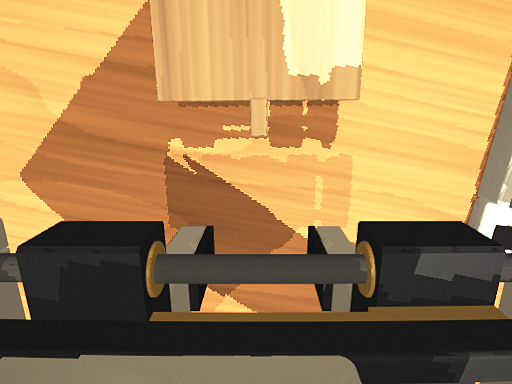

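The lid lies flat at z = 63 mm with slope about 0, so it is shut. With time left and the top camera clear, I recheck the block's centring.

Run:
```python
from h import *
ay=np.array([np.cos(np.radians(76.1)),np.sin(np.radians(76.1))]);ax=np.array([ay[1],-ay[0]])
for nm in('top','scene','top','scene'):
  s=snap(nm);C=cloud(s);q=C[...,:2]@ay;w=C[...,:2]@ax;v={}
  for n,zr,qc in (('tin',(.071,.084),-.11),('jar',(.075,.089),-.256),('block',(.054,.067),-.182)):
    k=(C[...,2]>zr[0])&(C[...,2]<zr[1])&(abs(q-qc)<.037)&(abs(w-.594)<.037)
    u8=cv2.morphologyEx(k.astype(np.uint8),cv2.MORPH_OPEN,np.ones((3,3)));k=u8>0
    V,U=np.nonzero(k); z={'tin':.078,'jar':.082,'block':.061}[n]
    e=onz(s,[(U.mean(),V.mean())],z)[0,:2]; P=np.c_[q[k],w[k]].astype(np.float32); r=cv2.minAreaRect(P)
    v[n]=(e@ay,e@ax,r[0][0]); print(nm,n,k.sum(),np.round(v[n],4),np.round(r[1],4))
  print(nm,'block-mid along: ray %.4f rect %.4f'%(v['block'][0]-(v['tin'][0]+v['jar'][0])/2,v['block'][2]-(v['tin'][2]+v['jar'][2])/2),'across',v['block'][1]-(v['tin'][1]+v['jar'][1])/2)
# bystanders
s=snap('top');P=cloud(s)
for n,lo,hi,xr,yr in [('tin',.06,.09,(.5,.6),(-.3,-.2)),('jar',.07,.1,(.45,.56),(-.43,-.34)),('mill',.1,.2,(.65,.85),(.03,.15)),('bowl',.03,.06,(.68,.85),(-.2,-.05)),('bigtin',.05,.15,(.62,.8),(-.4,-.2)),('small',.03,.09,(.35,.44),(-.2,-.12))]:
    with np.errstate(invalid='ignore'): m=(P[...,2]>lo)&(P[...,2]<hi)&(P[...,0]>xr[0])&(P[...,0]<xr[1])&(P[...,1]>yr[0])&(P[...,1]<yr[1])
    print(n,np.round(cv2.minAreaRect(P[m][:,:2].astype(np.float32))[0],4))
```

```text
top tin 321 [-0.1109  0.595  -0.1107] [0.0552 0.0574]
top jar 322 [-0.2562  0.5938 -0.2555] [0.0545 0.0542]
top block 238 [-0.18    0.5953 -0.1822] [0.0358 0.0602]
top block-mid along: ray 0.0036 rect 0.0009 across 0.0008755920914570448
scene tin 460 [-0.112   0.5971 -0.1121] [0.0565 0.0581]
scene jar 511 [-0.2585  0.5974 -0.2589] [0.0561 0.0561]
scene block 407 [-0.1832  0.5971 -0.1835] [0.0606 0.0388]
scene block-mid along: ray 0.0020 rect 0.0020 across -0.00010510377044004038
top tin 308 [-0.1118  0.5953 -0.1113] [0.0533 0.0574]
top jar 306 [-0.2553  0.5938 -0.2559] [0.0544 0.0535]
top block 223 [-0.1846  0.5947 -0.1827] [0.0585 0.0362]
top block-mid along: ray -0.0010 rect 0.0009 across 0.00011836358735717312
scene tin 455 [-0.1126  0.5969 -0.1126] [0.0557 0.0581]
scene jar 503 [-0.2589  0.5971 -0.259 ] [0.056  0.0546]
scene block 404 [-0.1831  0.5976 -0.1833] [0.06   0.0384]
scene block-mid along: ray 0.0026 rect 0.0025 across 0.0006230738300189165
tin [ 0.5516 -0.2591]
jar [ 0.5211 -0.3859]
mill [0.7582 0.0927]
bowl [ 0.7451 -0.1251]
bigtin [ 0.7006 -0.2835]
small [ 0.3883 -0.164 ]
```

The block is about 1–2 mm from exact midway, near the calibration limit, and nothing else has shifted. I hand in.

```bash
python3 -c "
from h import *
print(ctrl.close_job())"
```

```text
the job is handed in; nothing more can be done
None
```

I opened the case and took the block from the middle lane. I set it on the scale plate, let go, then gripped it again by its long sides and stood it on the board between jar and tin. Then I shut the lid and handed in at about 37 s of the 72 s allowed.

- **Getting the block out:** I first nudged the block forward in its lane so that the gripper would clear the open lid. It slid further than I meant, which left a tight but contact-free finger gap at the front.
- **Lid:** It lies flat at 63 mm in both the wrist and scene views (slope under 0.003), so it is fully shut.
- **Block on the board:** It stands upright and in line with jar and tin to within about 1°.
- **Centring:** The cameras disagree slightly on how well it is centred. Top and wrist views put it about 1 mm towards the tin, and the scene view says 2–2.5 mm. One top-view estimate read anywhere from -1 to +3.6 mm between shots. I left it, as this is close to the 2 mm calibration limit.
- **Everything else:** Both rounds were in their lanes in the last views before the lid closed. The mill, the bowl and the two look-alike tins read within about 1.5 mm of the start.
- **Jar and tin:** My final start-versus-end check of these two was spoiled because it picked up the block as well. Other readings from the same camera put them within about 2 mm of the start, and nothing touched them.

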